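# Clamp the copper bars in the drilling fixture

### The arm

A 6-joint arm with a two-finger parallel gripper is mounted at the origin on the work surface. World frame = base frame: x ahead of the robot, y to its left, z up, the work surface at z = 0. Lengths are in mm, angles in rad, forces in N, time in s.
With the tool pointing down it reaches from about 300 to 850 mm from the base axis. Payload 5.4 kg.
Tool frame: the origin (TCP) lies on the centre line of the jaws, within the pads' length; the fingertips stand manip.tip_reach ahead of it and the grasp point (between the pads) lies 5 mm behind it (manip.tip_reach is the distance from the TCP to the fingertips, in mm); x points along the fingers, z is the direction in which the jaws open and shut, and the axes are right-handed (so a half turn about x gives the same grasp; the last joint's range is limited). The gripper opens to 85 mm and grips with 20 to 120 N. Pads are 22 mm wide; open, the fingers measure 114 mm over their backs; the gripper's body (76 mm by 85 mm) begins 54 mm behind the grasp point. The pads swing forward as they close: fully open they stand 13 mm farther back than shut.
Start: joints at [-0.21, 0.158, 1.597, -0, 1.386, -0.21], TCP at [574.984, -0.018, 245.299] pointing down, gripper open.
Joint ranges: [-2.91, 2.91], [-0.94, 2.29], [0.18, 2.7], [-1.29, 4.43], [0.17, 2.64], [-3, 3]. Speed limits (rad/s): [2.57, 2.57, 3.14, 3.14, 3.14, 3.14].

### API

Orientations are given as a unit quaternion [w, x, y, z].
In Python, from plant import manip, imaging gives the robot as it stands.
- The arm moves only by the shell command python3 -m pendant 'ROWS' [OPENING] [FORCE]. ROWS is JSON, a list of rows, each an object of numbers: "x", "y", "z": the shift along the world's x, y, z in units of 20 cm (1.0 is 20 cm); "wx", "wy", "wz": the turn, a rotation vector about the world's x, y, z in units of pi/2 rad (1.0 is pi/2 rad). A call has 1 to 5 rows; each row shifts and turns the commanded pose from where the row before left it; what a row does not reach is not made up. A row lasts 1/10 s, in which the tool goes at most 50 mm and 8.59 degrees, less where a joint would pass 70% of its speed; a pose out of reach is approached as far as the arm can. A call with a number of a shift or a turn outside -1 to 1 is refused whole. A call with a gripper value outside its range is refused whole. OPENING is the opening, from -1 (shut) to 1 (fully open), set as the call begins (- or left out, the last holds). The fingers move at their own pace and stop on an object; FORCE is the grip in N (left out, the last holds). Time passes only in rows, so rows that do not move let the fingers close. It gives the time, the measured TCP pose, the force and the opening at its end, in the units of the state.
- manip.sense(): the state, without advancing time (a new reading comes with each control period).
- imaging.capture(name): name is "scene" or "side" or "wrist"; returns a dict with "img" (420x560x3 uint8, red, green, blue), "fx", "fy", "cx", "cy" (pixels), "view" (4x4, takes a point from world to camera coordinates). Camera axes: x right, y down, z forward; pixel columns grow to the right and rows downward; lengths in mm; the calibration is good to about 2 mm. A picture is of the moment at which its call begins. There is no depth.
- manip.finish_job(): hands the job in, once; it reports no verdict.
The state is a dict: "t": time; "q": joint angles; "dq": joint speeds; "tau": joint torques, N m; "ee_pos": TCP position; "orientation": TCP orientation; "contact_force": force on the tool from outside, world axes, zero at the start; "torque": the same for the moment, N m; "opening": opening from 0.0 (shut) to 1.0 (fully open).
Only numpy, scipy, OpenCV 4.12 (cv2) and the standard library are available. Lean on these libraries where they do the work, as an engineer would, in place of code of your own. Each camera call takes 0.05 s, during which the arm holds its last target. There are 200 camera calls.

### The job

Get the drilling fixture ready: back off its clamp nut by hand (the stud may be left- or right-hand thread, so try gently both ways and feel which way it gives; never force it tight the wrong way), take the clamp plate off, lay every copper bar flat in a nest of its own, then slide the plate home again over the bar ends, with its slot round the stud. Run the nut down onto its seat with the fingers, then pull it properly tight with the wrench, at least 20 degrees beyond finger-tight, and put the wrench back in its tray. Leave the spare stud and the other things on the bench alone.

Things in the scene. Friction and masses are not known exactly. Their poses are not given: they have to be found in the camera images.
- fixture: Aluminium drilling fixture on the bench, base top at z 16 mm. Origin: bench level under its middle nest; x across, y along the nests. Nests at x -52, 0, 52, 35 wide between steel blocks 8-10 high at y -62..-38 and 33..51 (sides free between); end stop, 8 high, at y -69. A bar lies flat on the base along y, middle at y about 2. Clamp stud at (0,-112), on a heel block 60 wide, to z 26.
- clamp: Dark steel T-shaped clamp plate, 10 thick, 0.5 kg. Origin: underside, on the stud's axis when home; +y to the bars. Head 156 x 38 (y 44..82) lies on the bars' ends; stem 60 wide to y -40; slot 30 wide from y 16, open at y -40. Lips beside the slot's mouth, 5 high at y -33..-23, catch the nut's collar until it has risen 6. Home: fixture (0,-112), z 26, same axes; slides off along +y.
- clamp_grip (a point): Middle of the clamp plate's black grip block: 16 wide in the plate's x, 26 in y, standing 27 above the plate; 61 mm from the plate's origin along +y, 23.5 above its underside. Pinch it from above across x.
- wrench: Steel open-end wrench lying flat, 12 thick, 0.42 kg. Origin: underside, near its centre of mass; x towards the jaws. Handle 24 wide, x -100..45; jaw gap 39 for the 36 mm nut, jaw centre at x 80, throat at x 58, tips at x 98, head 62 wide. On the nut it can rest on the collar.
- tray: Grey plastic wrench tray, 270 (x) x 160 x 16, walls and floor about 4. Origin: under its middle. The wrench lies in it along x at the start.
- mat: Empty black rubber mat 190 x 190 x 4 on the bench, a handy place to lay the clamp plate. Origin: under its middle.
- post_a: Clamp stud A with its captive nut: 24 mm steel stud upright on the fixture; origin on its axis at bench level, stop ring on top 99 mm up. One of studs A and B (alike) is in the fixture, the other is a spare parked on a steel block, to be left alone. The studs are double-ended, left-hand thread on one end, right-hand on the other, so the nut's hand is unknown until tried.
- nut_a (a point): Centre of nut A's hexagon: 36 mm across flats, 24 high, on a round collar of 48 diameter, 6 high, with its underside 18 below this point. Run down, this point is 54 above the bench and the collar bears on the clamp plate. z up; the point turns with the nut; its x axis (and 60, 120 degrees from it) is square to a pair of flats.
- run_a (a joint): Nut A unscrewed, rad: 0 down on its seat, growing as it is backed off (whichever the hand) to a stop at 3.0; rises 3.8 mm per rad; starts at 0.12 to 0.25. Turns with about 0.12 N m and stays where left. At 0 it stands firm the tightening way. A wrench swung back on the nut takes it up again: draw it off straight.
- tight_a (a joint): Nut A pulled tight beyond its seat, rad: 0 finger-tight, growing to 0.7, takes about 0.85 N m and keeps what it got; fingers gripping with 20 N slip first. The nut's turn is run one way, tight the other.
- post_b: Clamp stud B with its captive nut: 24 mm steel stud upright on the fixture; origin on its axis at bench level, stop ring on top 99 mm up. One of studs A and B (alike) is in the fixture, the other is a spare parked on a steel block, to be left alone. The studs are double-ended, left-hand thread on one end, right-hand on the other, so the nut's hand is unknown until tried.
- nut_b (a point): Centre of nut B's hexagon: 36 mm across flats, 24 high, on a round collar of 48 diameter, 6 high, with its underside 18 below this point. Run down, this point is 54 above the bench and the collar bears on the clamp plate. z up; the point turns with the nut; its x axis (and 60, 120 degrees from it) is square to a pair of flats.
- run_b (a joint): Nut B unscrewed, rad: 0 down on its seat, growing as it is backed off (whichever the hand) to a stop at 3.0; rises 3.8 mm per rad; starts at 0.12 to 0.25. Turns with about 0.12 N m and stays where left. At 0 it stands firm the tightening way. A wrench swung back on the nut takes it up again: draw it off straight.
- tight_b (a joint): Nut B pulled tight beyond its seat, rad: 0 finger-tight, growing to 0.7, takes about 0.85 N m and keeps what it got; fingers gripping with 20 N slip first. The nut's turn is run one way, tight the other.
- bar_a: Copper bar blank 30 (x) x 130 (y) x 10, 0.25 to 0.45 kg, at first flat on a plywood stock board 10 mm thick. Origin: middle of its underside. One to three bars are there; the others are absent.
- bar_b: Copper bar blank 30 (x) x 130 (y) x 10, 0.25 to 0.45 kg, at first flat on a plywood stock board 10 mm thick. Origin: middle of its underside. One to three bars are there; the others are absent.
- bar_c: Copper bar blank 30 (x) x 130 (y) x 10, 0.25 to 0.45 kg, at first flat on a plywood stock board 10 mm thick. Origin: middle of its underside. One to three bars are there; the others are absent.
- tape: Bystander: yellow roll of tape, 90 mm across, 36 high, on the bench. Leave alone.
- driver: Bystander: screwdriver, 190 mm long, on the bench. Leave alone.
- square: Bystander: try square, blade 160 mm long, wooden stock 90 long, on the bench. Leave alone.
- cover: Bystander: white plastic enclosure cover 160 x 110 x 14 mm, on the bench. Leave alone.
- gland: Bystander: grey plastic cable gland, 54 mm across, 62 high, on the bench. Leave alone.
Things that resemble listed ones, but are neither listed nor needed, are in the scene too. Leave any blue or white look-alike of the bar_c alone.

How it is judged (in metres and radians):
On the way, in this order (a step that is already met when the one before it is completed fails the run):
1. the nut has been backed off so far that the plate's lip can pass under it (run above 1.7 rad) (((horizontal distance between post_a and fixture below 0.15 m and value of joint run_a above 1.7 rad) or (horizontal distance between post_b and fixture below 0.15 m and value of joint run_b above 1.7 rad))), for 0.1 s.
2. every bar there is lies flat in a nest, the clamp plate being off its seat (y of bar_a in the frame of fixture between -0.007 and 0.014 m and z of bar_a in the frame of fixture between 0.013 and 0.019 m and x of bar_a in the frame of fixture between -0.058 and 0.058 m and (x of bar_a in the frame of fixture below -0.046 m or x of bar_a in the frame of fixture above -0.006 m) and (x of bar_a in the frame of fixture below 0.006 m or x of bar_a in the frame of fixture above 0.046 m) and y of bar_b in the frame of fixture between -0.007 and 0.014 m and z of bar_b in the frame of fixture between 0.013 and 0.019 m and x of bar_b in the frame of fixture between -0.058 and 0.058 m and (x of bar_b in the frame of fixture below -0.046 m or x of bar_b in the frame of fixture above -0.006 m) and (x of bar_b in the frame of fixture below 0.006 m or x of bar_b in the frame of fixture above 0.046 m) and y of bar_c in the frame of fixture between -0.007 and 0.014 m and z of bar_c in the frame of fixture between 0.013 and 0.019 m and x of bar_c in the frame of fixture between -0.058 and 0.058 m and (x of bar_c in the frame of fixture below -0.046 m or x of bar_c in the frame of fixture above -0.006 m) and (x of bar_c in the frame of fixture below 0.006 m or x of bar_c in the frame of fixture above 0.046 m) and distance between clamp and fixture above 0.14 m), for 0.3 s.
3. the clamp plate is home again over the bars, its slot round the stud (x of clamp in the frame of fixture between -0.006 and 0.006 m and y of clamp in the frame of fixture between -0.118 and -0.104 m and z of clamp in the frame of fixture between 0.022 and 0.03 m and angle between clamp's own z axis and vertical below 0.07 rad and y of bar_a in the frame of fixture between -0.007 and 0.014 m and z of bar_a in the frame of fixture between 0.013 and 0.019 m and x of bar_a in the frame of fixture between -0.058 and 0.058 m and (x of bar_a in the frame of fixture below -0.046 m or x of bar_a in the frame of fixture above -0.006 m) and (x of bar_a in the frame of fixture below 0.006 m or x of bar_a in the frame of fixture above 0.046 m) and y of bar_b in the frame of fixture between -0.007 and 0.014 m and z of bar_b in the frame of fixture between 0.013 and 0.019 m and x of bar_b in the frame of fixture between -0.058 and 0.058 m and (x of bar_b in the frame of fixture below -0.046 m or x of bar_b in the frame of fixture above -0.006 m) and (x of bar_b in the frame of fixture below 0.006 m or x of bar_b in the frame of fixture above 0.046 m) and y of bar_c in the frame of fixture between -0.007 and 0.014 m and z of bar_c in the frame of fixture between 0.013 and 0.019 m and x of bar_c in the frame of fixture between -0.058 and 0.058 m and (x of bar_c in the frame of fixture below -0.046 m or x of bar_c in the frame of fixture above -0.006 m) and (x of bar_c in the frame of fixture below 0.006 m or x of bar_c in the frame of fixture above 0.046 m)), for 0.2 s.
4. the nut has been run down to its seat with the fingers on it (((horizontal distance between post_a and fixture below 0.15 m and value of joint run_a below 0.12 rad and contact force between the fingers and post_a above 0.5 N) or (horizontal distance between post_b and fixture below 0.15 m and value of joint run_b below 0.12 rad and contact force between the fingers and post_b above 0.5 N))), for 0.05 s.
5. the nut has been pulled tight with the wrench (tight above 0.3 rad, wrench pressing on the nut) (((horizontal distance between post_a and fixture below 0.15 m and value of joint tight_a above 0.3 rad and contact force between wrench and post_a above 0.5 N) or (horizontal distance between post_b and fixture below 0.15 m and value of joint tight_b above 0.3 rad and contact force between wrench and post_b above 0.5 N))), for 0.02 s.
At the end, for the whole second after the job is handed in: Every bar lies flat in a nest (middle within 6 mm across, -7 to +14 mm along); the clamp plate is home round the stud within 6 mm and level; the nut is down (run below 0.2 rad) and tight (above 0.28 rad); the wrench lies flat and still in its tray (all of step 3 and ((horizontal distance between post_a and fixture below 0.15 m and value of joint run_a below 0.2 rad and value of joint tight_a above 0.28 rad) or (horizontal distance between post_b and fixture below 0.15 m and value of joint run_b below 0.2 rad and value of joint tight_b above 0.28 rad)) and x of wrench in the frame of tray between -0.06 and 0.06 m and y of wrench in the frame of tray between -0.05 and 0.05 m and z of wrench in the frame of tray between -0.002 and 0.022 m and linear speed of wrench below 0.02 m/s and (angle between wrench's own z axis and vertical below 0.15 rad or angle between wrench's own z axis and vertical above 2.99 rad)); the robot touches nothing.
It fails at once if a bystander is shoved more than 30 mm (distance of any of tape, driver, square, cover, gland from where it was at the start of the episode above 0.03 m).
It fails at once if the nut of the parked spare stud is turned ((horizontal distance between post_a and fixture above 0.15 m and value of joint run_a above 0.4 rad) or (horizontal distance between post_b and fixture above 0.15 m and value of joint run_b above 0.4 rad)).
It fails at once if the nut is forced tight (tight above 0.15 rad) while a bar is not yet in its nest, as when it is turned the wrong way by force (value of joint any of tight_a, tight_b above 0.15 rad and (not (y of bar_a in the frame of fixture between -0.007 and 0.014 m and z of bar_a in the frame of fixture between 0.013 and 0.019 m and x of bar_a in the frame of fixture between -0.058 and 0.058 m and (x of bar_a in the frame of fixture below -0.046 m or x of bar_a in the frame of fixture above -0.006 m) and (x of bar_a in the frame of fixture below 0.006 m or x of bar_a in the frame of fixture above 0.046 m)) or not (y of bar_b in the frame of fixture between -0.007 and 0.014 m and z of bar_b in the frame of fixture between 0.013 and 0.019 m and x of bar_b in the frame of fixture between -0.058 and 0.058 m and (x of bar_b in the frame of fixture below -0.046 m or x of bar_b in the frame of fixture above -0.006 m) and (x of bar_b in the frame of fixture below 0.006 m or x of bar_b in the frame of fixture above 0.046 m)) or not (y of bar_c in the frame of fixture between -0.007 and 0.014 m and z of bar_c in the frame of fixture between 0.013 and 0.019 m and x of bar_c in the frame of fixture between -0.058 and 0.058 m and (x of bar_c in the frame of fixture below -0.046 m or x of bar_c in the frame of fixture above -0.006 m) and (x of bar_c in the frame of fixture below 0.006 m or x of bar_c in the frame of fixture above 0.046 m)))).
Of bar_a, bar_b, bar_c only 1 to 3 are there at a start; the rules pass over those that are not, and their reading is None.
At some moment in a run one of wrench may be knocked a few centimetres aside while the robot is not near it.
Once in a run the grip may slacken for a moment while it holds something.
It also fails if it takes over 210 s, if anything falls off the work surface, if the arm or the gripper's body presses on something with over 40 N, if the wrist force passes 120 N, or if a joint passes its speed limit or range.

## Working session

There is one attempt and no reset: what is moved stays moved. The work goes in short steps, Python scripts to look and compute and a shell command to move; the robot and the scene stay as the last step left them, time stands still between calls to the robot, and variables do not carry over. Pictures are saved under pics/ and viewed, about 12 in all and at most 16, crops included, and the job is handed in when it is done.

```bash
ls; mkdir -p pics; python3 - <<'E'
from plant import manip, imaging
import cv2
print(manip.sense(), manip.tip_reach)
for n in ("scene","side"):
    c=imaging.capture(n); cv2.imwrite(f"pics/{n}0.png",cv2.resize(c["img"][:,:,::-1],(800,600),interpolation=cv2.INTER_CUBIC))
    print(n,c["fx"],c["cx"],c["cy"],c["view"])
E
```

```text
pics
{'t': 0.0, 'q': array([-2.10118488e-01,  1.59041787e-01,  1.59825650e+00, -1.02487876e-05,
        1.38617114e+00, -2.10087449e-01]), 'dq': array([-6.26553484e-04,  2.05796391e-03, -1.36251747e-03, -3.60524774e-05,
        4.54198436e-04,  2.97694579e-04]), 'tau': array([ 1.96016467e-04, -3.96006632e+01, -3.31426942e+01, -2.07608541e-04,
        8.36965773e-03, -3.09808388e-05]), 'ee_pos': array([5.74424383e+02, 8.79834888e-02, 2.44308787e+02]), 'orientation': array([7.06456778e-01, 1.45210939e-04, 7.07756161e-01, 1.24599946e-04]), 'contact_force': array([ 0.1458593 , -0.13723816,  0.11813337]), 'torque': array([-0.00185056,  0.04602412,  0.01954158]), 'opening': 1.0002717917474306} 14.0
scene 510.7620026703957 272.2395872804175 206.71569120333106 [[-2.91053255e-01  9.56693510e-01 -5.05275899e-03  1.64409766e+02]
 [ 7.44514329e-01  2.23179245e-01 -6.29197456e-01 -3.04411672e+02]
 [-6.00821452e-01 -1.86891819e-01 -7.77229072e-01  1.69850798e+03]
 [ 0.00000000e+00  0.00000000e+00  0.00000000e+00  1.00000000e+00]]
side 449.45750179758693 271.2769726739425 215.20749421402786 [[ 7.75855460e-01 -6.30789084e-01 -1.23869643e-02 -3.78170171e+02]
 [-3.96111735e-01 -4.71738597e-01 -7.87755158e-01  2.41616450e+02]
 [ 4.91063946e-01  6.16090762e-01 -6.15863925e-01  1.13562497e+03]
 [ 0.00000000e+00  0.00000000e+00  0.00000000e+00  1.00000000e+00]]
```

View pics/scene0.png

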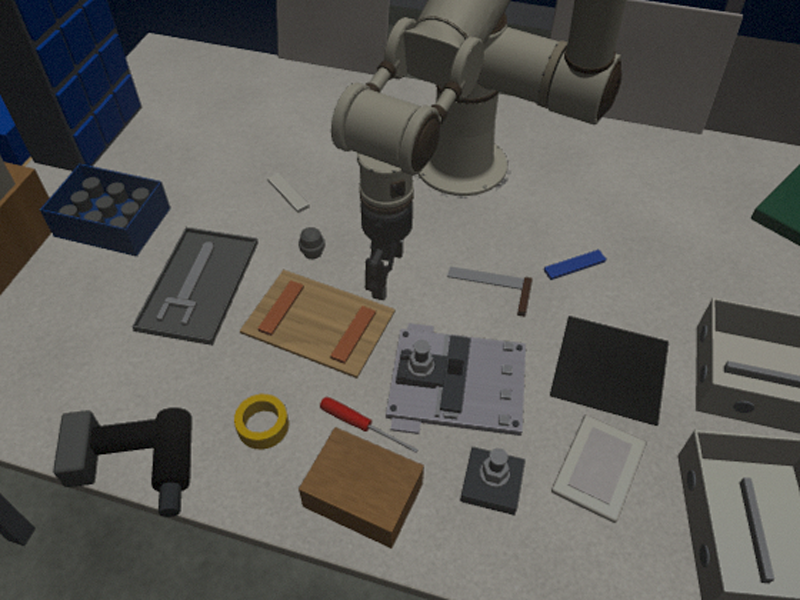

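View pics/side0.png

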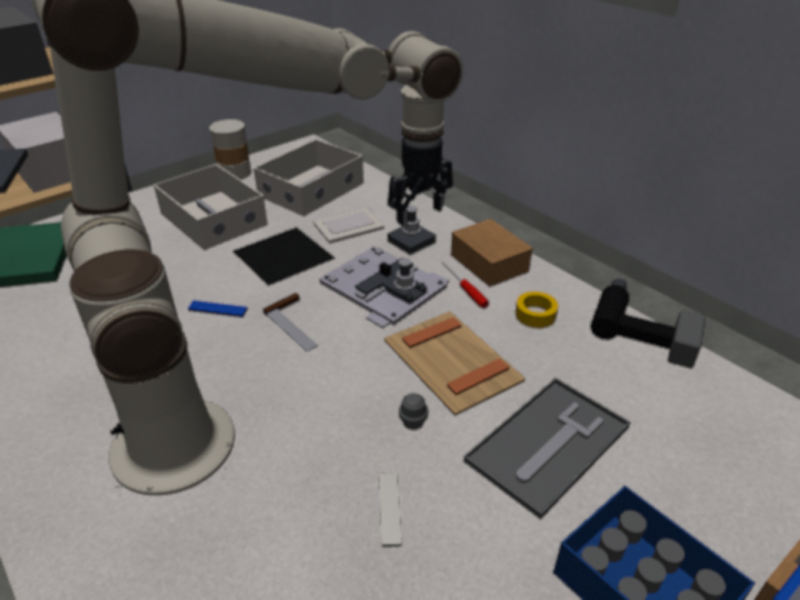

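```bash
cat > h.py <<'E'
import numpy as np, cv2, json
from plant import manip, imaging
def ray(c,u,v):
    V=np.array(c["view"]);R=V[:3,:3];t=V[:3,3]
    d=R.T@np.array([(u-c["cx"])/c["fx"],(v-c["cy"])/c["fy"],1]); return -R.T@t,d
def at(c,u,v,z,s=1/0.7):
    o,d=ray(c,u/s,v/s); return o+d*(z-o[2])/d[2]
def proj(c,P):
    V=np.array(c["view"]);p=np.atleast_2d(P)@V[:3,:3].T+V[:3,3]
    return np.c_[c["fx"]*p[:,0]/p[:,2]+c["cx"],c["fy"]*p[:,1]/p[:,2]+c["cy"]]
def yaw(a):return np.array([[np.cos(a),-np.sin(a),0],[np.sin(a),np.cos(a),0],[0,0,1]])
def snap(n,f,s=1/0.7):
    c=imaging.capture(n); cv2.imwrite("pics/"+f,cv2.resize(c["img"][:,:,::-1],None,fx=s,fy=s,interpolation=cv2.INTER_CUBIC)); return c
E
python3 - <<'E'
from h import *
c=imaging.capture("scene");d=imaging.capture("side")
for n,cc,u,v,z in [("stud",c,422,342,99),("stud",d,406,262,99),("spare",c,498,453,99),("spare",d,412,212,99),("headTop",c,456,337,36),("headBot",c,452,411,36),("grip",c,455,368,63),
 ("bar1a",c,296,284,20),("bar1b",c,267,331,20),("bar2a",c,369,311,20),("bar2b",c,341,359,20),
 ("tray1",c,187,229,16),("tray2",c,258,238,16),("tray3",c,211,342,16),("tray4",c,135,330,16),("wr tail",c,208,245,14),("wr jaw1",c,163,319,14),("wr jaw2",c,187,322,14),
 ("mat",c,569,318,4),("mat",c,668,348,4),("mat",c,657,423,4),("mat",c,551,394,4),
 ("fix c",c,405,325,16),("fix",c,525,341,16),("fix",c,522,432,16),("fix",c,389,418,16),("tape",c,261,415,36),("gland",c,312,236,62),("driver",c,415,450,10),("driver",c,325,405,20)]:
    print(n,at(cc,u,v,z).round(0))
w=imaging.capture("wrist");print(w["view"],w["fx"])
E
```

```text
stud [581.  65.  99.]
stud [591.  61.  99.]
spare [750. 233.  99.]
spare [744. 218.  99.]
headTop [509. 112.  36.]
headBot [662. 142.  36.]
grip [593. 129.  63.]
bar1a [ 463. -224.   20.]
bar1b [ 586. -233.   20.]
bar2a [486. -64.  20.]
bar2b [606. -79.  20.]
tray1 [ 384. -503.   16.]
tray2 [ 365. -348.   16.]
tray3 [ 637. -326.   16.]
tray4 [ 653. -476.   16.]
wr tail [ 412. -441.   14.]
wr jaw1 [ 613. -439.   14.]
wr jaw2 [ 607. -391.   14.]
mat [379. 307.   4.]
mat [396. 494.   4.]
mat [564. 486.   4.]
mat [559. 301.   4.]
fix c [495.  11.  16.]
fix [466. 236.  16.]
fix [656. 265.  16.]
fix [695.  40.  16.]
tape [ 763. -167.   36.]
gland [ 367. -222.   62.]
driver [738.  99.  10.]
driver [705. -74.  20.]
[[ 9.99999932e-01  3.34810301e-04 -1.56137943e-04 -5.74411215e+02]
 [ 3.64228094e-04 -9.64200145e-01  2.65175314e-01 -3.46967505e+01]
 [-6.17648005e-05 -2.65175353e-01 -9.64200201e-01  3.76686085e+02]
 [ 0.00000000e+00  0.00000000e+00  0.00000000e+00  1.00000000e+00]] 365.9581188702768
```

```bash
python3 -m pendant '[{"y":0.25,"z":0.1},{"y":0.25,"z":0.1},{"y":0.1},{},{}]'
python3 - <<'E'
from h import *
c=snap("wrist","w1.png")
E
```

```text
validation failed for argument at $[0]...
```

View pics/w1.png

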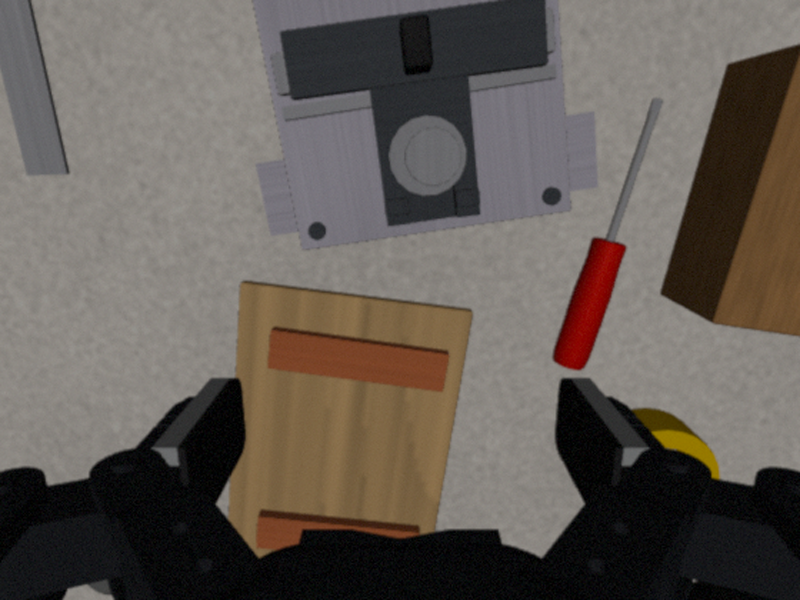

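```bash
python3 -m pendant '[{"x":0.05,"y":0.25,"z":0},{"x":0,"y":0.25,"z":0},{"x":0,"y":0.1,"z":0},{"z":0},{"z":0}]'
python3 - <<'E'
from h import *
c=snap("wrist","w2.png")
E
```

```text
validation failed for argument at $[0]...
```

View pics/w2.png

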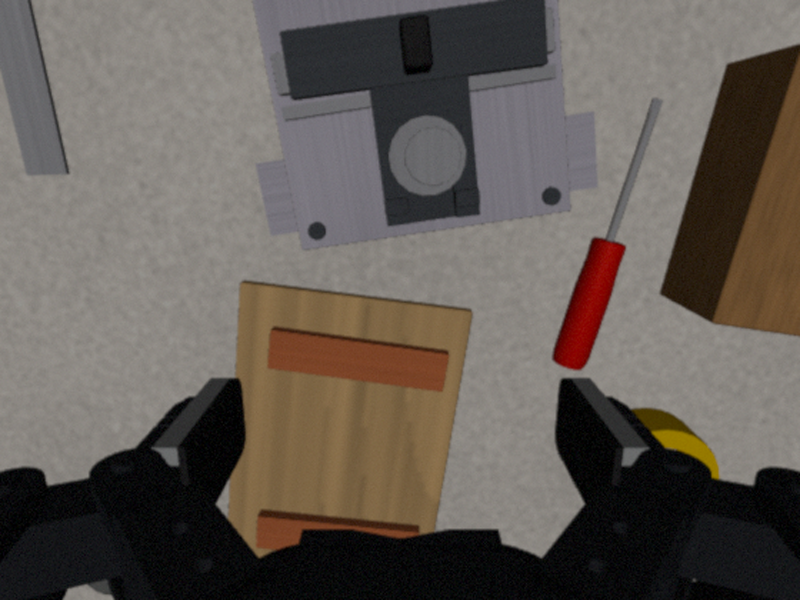

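```bash
python3 -m pendant '[{"x":0.05,"y":0.25,"z":0,"wx":0,"wy":0,"wz":0}]'; python3 -m pendant '[{"x":0,"y":0.25,"z":0,"wx":0,"wy":0,"wz":0},{"x":0,"y":0.1,"z":0,"wx":0,"wy":0,"wz":0},{"x":0,"y":0,"z":0,"wx":0,"wy":0,"wz":0}]'; python3 -m pendant 2>&1 | head -20
```

```text
t: 0.45
ee_pos: [585.1, 45.1, 245.4]
orientation: [0.707, 0.002, 0.707, -0.003]
contact_force: [2.0, 0.7, 0.5]
opening: 1.001
t: 0.75
ee_pos: [584.4, 121.8, 245.2]
orientation: [0.707, -0.001, 0.707, 0.002]
contact_force: [0.0, -0.8, -0.1]
opening: 0.996
invalid input
```

```bash
python3 - <<'E'
from h import *
c=snap("wrist","w3.png"); cv2.imwrite
import pickle; pickle.dump(c,open("w3.pkl","wb"))
E
```

```text
(no output)
```

View pics/w3.png

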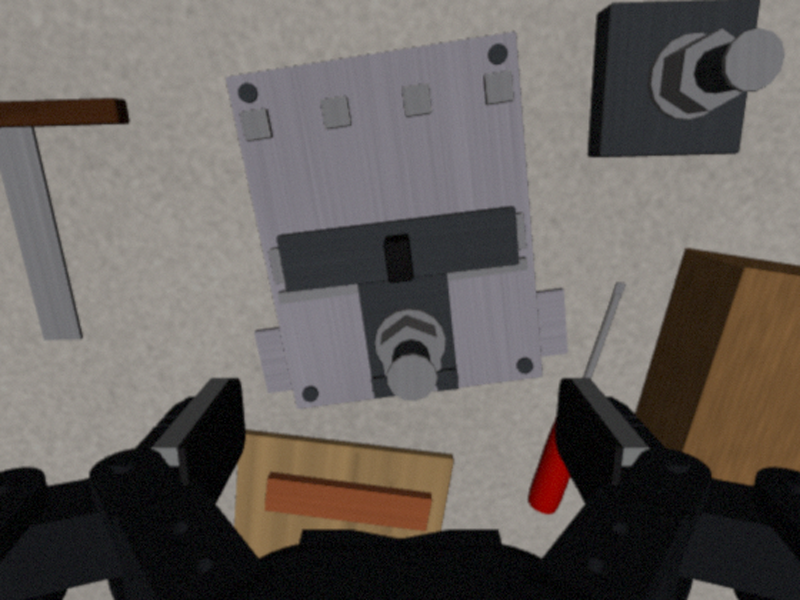

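```bash
cat > m1.py <<'E'
from h import *
import pickle; c=pickle.load(open("w3.pkl","rb"))
P=lambda L,z:np.array([at(c,u,v,z)[:2] for u,v in L])
def fit(M,W):
    M=np.array(M,float);a=M-M.mean(0);b=W-W.mean(0)
    th=np.arctan2((a[:,0]*b[:,1]-a[:,1]*b[:,0]).sum(),(a*b).sum())
    R=yaw(th)[:2,:2];t=W.mean(0)-R@M.mean(0);print("yaw",np.degrees(th).round(2),"org",t.round(1),"res",(W-(M@R.T+t)).round(1).tolist());return th,t
print("clamp");fit([(-78,82),(78,82),(78,44),(-78,44)],P([(278,236),(515,207),(520,263),(284,291)],36))
print("blocks");W=P([(256,124),(336,111),(417,99),(499,87)],25);th,t=fit([(-78,42),(-26,42),(26,42),(78,42)],W)
print("stud expected",t+yaw(th)[:2,:2]@[0,-112],"ring",P([(412,372)],99),"grip",P([(398,241+6)],63))
print("bar near",P([(268,474),(431,496),(427,530),(266,511)],20), P([(390,243)],20))
print("ring scene", "spare ring",P([(754,59)],99))
E
python3 m1.py
```

```text
clamp
yaw 7.11 org [591.3  65.2] res [[1.8, -0.5], [-0.8, -0.6], [0.1, 0.7], [-1.1, 0.4]]
blocks
yaw 8.38 org [575.5 175.8] res [[0.9, -0.1], [0.3, 0.3], [-0.3, 0.1], [-0.9, -0.3]]
stud expected [591.82003065  64.97359647] ring [[591.50585147  69.16619451]] grip [[583.27886556 134.28019582]]
bar near [[ 483.52660957  -50.60191824]
 [ 609.67799418  -69.78454929]
 [ 607.12121032 -101.19705093]
 [ 479.87055255  -83.96541953]] [[577.74931324 129.50660062]]
ring scene spare ring [[755.00044128 233.05374901]]
```

```bash
python3 - <<'E'
from h import *
import pickle; c=pickle.load(open("w3.pkl","rb"))
im=c["img"][200:290,240:340,::-1]
im=cv2.resize(im,(800,720)[:2],interpolation=cv2.INTER_CUBIC)[:600]
im=np.clip(im.astype(float)*1.6,0,255).astype(np.uint8)
cv2.imwrite("pics/nut.png",im)
E
```

```text
(no output)
```

View pics/nut.png

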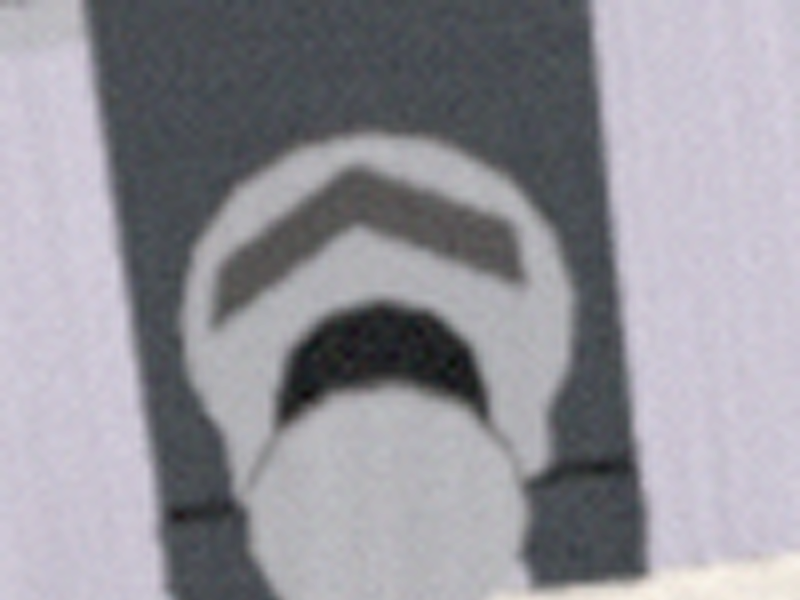

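```bash
python3 - <<'E'
from h import *
import pickle; c=pickle.load(open("w3.pkl","rb"))
V=np.array([at(c,240+u/8,200+v/8,66.7,1)[:2] for u,v in [(212,330),(360,228),(525,290)]]);print(V)
C=np.array([591.5,65.5])
for v in V: d=v-C;print(np.hypot(*d),np.degrees(np.arctan2(d[1],d[0])))
E=np.diff(V,axis=0);print(np.degrees(np.arctan2(E[:,1],E[:,0])))
B=np.array([at(c,240+u/8,200+v/8,42.7,1)[:2] for u,v in [(222,265),(355,165),(510,220)]]);print(B,[np.degrees(np.arctan2(*(v-C)[::-1])) for v in B])
E
```

```text
[[572.73193348  73.42661408]
 [589.09604829  85.44254984]
 [607.43746021  78.28075634]]
20.37330438766509 157.1034393546305
20.086918080726974 96.87348931634247
20.429154917765306 38.72723533171778
[ 36.28930626 -21.32921444]
[[573.09808216  72.66426797]
 [588.85578028  85.20878784]
 [607.30570347  78.44871531]] [np.float64(158.72795157877908), np.float64(97.64142893212899), np.float64(39.32581581965938)]
```

```bash
python3 -m pendant '[{"x":0.03,"y":-0.15,"z":-0.15,"wx":0,"wy":0,"wz":0.045},{"x":0,"y":-0.122,"z":-0.15,"wx":0,"wy":0,"wz":0.044},{"x":0,"y":0,"z":-0.2,"wx":0,"wy":0,"wz":0},{"x":0,"y":0,"z":0,"wx":0,"wy":0,"wz":0},{"x":0,"y":0,"z":0,"wx":0,"wy":0,"wz":0}]'
python3 - <<'E'
from h import *
s=manip.sense();print(s["ee_pos"],s["orientation"],s["q"],s["contact_force"],s["torque"])
E
```

```text
t: 1.3
ee_pos: [590.5, 63.8, 145.4]
orientation: [0.705, -0.049, 0.706, 0.049]
contact_force: [0.7, -0.2, 0.3]
opening: 0.999
[590.52870522  63.8011184  145.447965  ] [ 0.70494098 -0.04891301  0.70588037  0.04897591] [-9.55719150e-02  3.00473506e-01  1.63474166e+00 -1.39346357e-04
  1.20770258e+00 -2.34068983e-01] [ 0.72538054 -0.15551216  0.33149883] [0.02473754 0.01234177 0.02514379]
```

```bash
python3 -m pendant '[{"x":0.0025,"y":0,"z":-0.22,"wx":0,"wy":0,"wz":0},{"x":0,"y":0,"z":-0.205,"wx":0,"wy":0,"wz":0},{"x":0,"y":0,"z":0,"wx":0,"wy":0,"wz":0}]'
python3 -m pendant '[{"x":0,"y":0,"z":0,"wx":0,"wy":0,"wz":0},{"x":0,"y":0,"z":0,"wx":0,"wy":0,"wz":0},{"x":0,"y":0,"z":0,"wx":0,"wy":0,"wz":0},{"x":0,"y":0,"z":0,"wx":0,"wy":0,"wz":0},{"x":0,"y":0,"z":0,"wx":0,"wy":0,"wz":0}]' -1 20
python3 - <<'E'
from h import *
s=manip.sense();print(s["ee_pos"],s["orientation"],s["contact_force"],s["torque"],s["opening"])
E
```

```text
t: 1.6
ee_pos: [588.4, 64.9, 57.2]
orientation: [0.703, -0.049, 0.708, 0.05]
contact_force: [-1.0, 0.2, -0.2]
opening: 0.999
t: 2.1
ee_pos: [591.8, 64.3, 63.0]
orientation: [0.706, -0.05, 0.705, 0.049]
contact_force: [-6.5, -1.4, 10.2]
opening: 0.414
[591.82624517  64.33044209  62.95780621] [ 0.70560914 -0.04998963  0.70511421  0.04930243] [-6.47014125 -1.40904739 10.16080308] [-0.17956801  0.9597989   0.13404997] 0.4141233626344958
```

```bash
python3 -m pendant '[{"x":0,"y":0,"z":0.02,"wx":0,"wy":0,"wz":0},{"x":0,"y":0,"z":0,"wx":0,"wy":0,"wz":0},{"x":0,"y":0,"z":0,"wx":0,"wy":0,"wz":0}]' -0.05 20
python3 - <<'E'
from h import *
s=manip.sense();print(s["ee_pos"],s["contact_force"],s["torque"],s["opening"])
E
python3 -m pendant '[{"x":0,"y":0,"z":0,"wx":0,"wy":0,"wz":0},{"x":0,"y":0,"z":0,"wx":0,"wy":0,"wz":0},{"x":0,"y":0,"z":0,"wx":0,"wy":0,"wz":0},{"x":0,"y":0,"z":0,"wx":0,"wy":0,"wz":0}]' -1 20
python3 - <<'E'
from h import *
s=manip.sense();print(s["ee_pos"],s["contact_force"],s["torque"],s["opening"])
E
```

```text
t: 2.4
ee_pos: [591.8, 64.6, 65.0]
orientation: [0.706, -0.049, 0.705, 0.049]
contact_force: [0.5, 0.4, -0.3]
opening: 0.477
[591.83317581  64.59553376  64.96510697] [ 0.47820543  0.41712337 -0.29333858] [-0.00044603 -0.00820581  0.02925168] 0.4768432643316887
t: 2.8
ee_pos: [591.5, 64.6, 64.7]
orientation: [0.706, -0.05, 0.705, 0.049]
contact_force: [-3.0, 0.1, 4.4]
opening: 0.414
[591.53473155  64.60157626  64.73586714] [-2.97211429  0.12660715  4.36773726] [0.02277912 0.2506904  0.09647297] 0.4142530516777464
```

```bash
cat > s.py <<'E'
from h import *
s=manip.sense();print(s["t"],s["ee_pos"].round(1),"F",s["contact_force"].round(1),"M",s["torque"].round(2),"op",round(float(s["opening"]),3),"q",s["q"].round(2))
x=s["orientation"];from scipy.spatial.transform import Rotation as Ro
z=Ro.from_quat(x,scalar_first=True).as_matrix();print("jaw yaw",np.degrees(np.arctan2(z[1,2],z[0,2])).round(1),"tilt",z[:,0].round(3))
E
python3 -m pendant '[{"x":0,"y":0,"z":0.001,"wx":0,"wy":0,"wz":0.06},{"x":0,"y":0,"z":0,"wx":0,"wy":0,"wz":0}]'; python3 s.py
python3 -m pendant '[{"x":0,"y":0,"z":0.001,"wx":0,"wy":0,"wz":0.06},{"x":0,"y":0,"z":0,"wx":0,"wy":0,"wz":0}]';python3 s.py
```

```text
t: 3.0
ee_pos: [591.6, 64.6, 65.0]
orientation: [0.702, -0.083, 0.702, 0.083]
contact_force: [-1.0, -0.7, 4.8]
opening: 0.415
3.0 [591.6  64.6  65. ] F [-1.  -0.7  4.8] M [0.04 0.25 0.09] op 0.415 q [-0.09  0.41  1.67  0.    1.06 -0.33]
jaw yaw 13.5 tilt [ 0.001  0.    -1.   ]
t: 3.2
ee_pos: [591.7, 64.6, 65.3]
orientation: [0.698, -0.116, 0.697, 0.116]
contact_force: [-1.5, 0.6, 6.1]
opening: 0.415
3.2 [591.7  64.6  65.3] F [-1.5  0.6  6.1] M [0.03 0.29 0.05] op 0.415 q [-0.09  0.41  1.67  0.    1.06 -0.42]
jaw yaw 18.9 tilt [ 0.001  0.    -1.   ]
```

```bash

python3 -m pendant '[{"x":0,"y":0,"z":0.001,"wx":0,"wy":0,"wz":0.06},{"x":0,"y":0,"z":0,"wx":0,"wy":0,"wz":0}]' >/dev/null; python3 s.py
python3 -m pendant '[{"x":0,"y":0,"z":0.001,"wx":0,"wy":0,"wz":0.06},{"x":0,"y":0,"z":0,"wx":0,"wy":0,"wz":0}]'>/dev/null;python3 s.py
```

```text
3.4 [591.8  64.7  65.7] F [-1.3  0.2  6.6] M [0.11 0.34 0.07] op 0.419 q [-0.09  0.41  1.67  0.    1.06 -0.52]
jaw yaw 24.3 tilt [ 0.001  0.    -1.   ]
3.6 [591.9  64.7  66. ] F [-0.8 -1.1  8.4] M [0.09 0.36 0.04] op 0.414 q [-0.09  0.41  1.67  0.    1.06 -0.61]
jaw yaw 29.7 tilt [ 0.001  0.    -1.   ]
```

```bash

python3 -m pendant '[{"x":0,"y":0,"z":0.005,"wx":0,"wy":0,"wz":0.09},{"x":0,"y":0,"z":0.004,"wx":0,"wy":0,"wz":0.09},{"x":0,"y":0,"z":0.003,"wx":0,"wy":0,"wz":0.09},{"x":0,"y":0,"z":0.003,"wx":0,"wy":0,"wz":0.09},{"x":0,"y":0,"z":0.003,"wx":0,"wy":0,"wz":0.09}]'>/dev/null;python3 s.py
python3 -m pendant '[{"x":0,"y":0,"z":0.003,"wx":0,"wy":0,"wz":0.09},{"x":0,"y":0,"z":0.003,"wx":0,"wy":0,"wz":0.09},{"x":0,"y":0,"z":0.003,"wx":0,"wy":0,"wz":0.09},{"x":0,"y":0,"z":0.003,"wx":0,"wy":0,"wz":0.09},{"x":0,"y":0,"z":0.003,"wx":0,"wy":0,"wz":0.09}]'>/dev/null;python3 s.py
```

```text
4.1 [592.1  65.1  68.9] F [1.5 2.1 0.7] M [ 0.44 -0.4  -0.19] op 0.416 q [-0.09  0.4   1.67  0.    1.06 -1.32]
jaw yaw 70.4 tilt [ 0.002  0.001 -1.   ]
4.6 [592.   65.7  71.6] F [ 3.1  4.5 -0.3] M [ 0.75 -0.42 -0.14] op 0.413 q [-0.09  0.4   1.67  0.    1.07 -2.03]
jaw yaw 110.9 tilt [ 0.002  0.002 -1.   ]
```

```bash

python3 -m pendant '[{"x":0,"y":0,"z":0.003,"wx":0,"wy":0,"wz":0.09},{"x":0,"y":0,"z":0.003,"wx":0,"wy":0,"wz":0.09},{"x":0,"y":0,"z":0.003,"wx":0,"wy":0,"wz":0.09},{"x":0,"y":0,"z":0.003,"wx":0,"wy":0,"wz":0.09},{"x":0,"y":0,"z":0,"wx":0,"wy":0,"wz":0}]'>/dev/null;python3 s.py
```

```text
5.1 [591.7  66.   73.8] F [ 2.2  5.  -0.7] M [ 0.93 -0.41  0.18] op 0.411 q [-0.09  0.4   1.67  0.    1.07 -2.59]
jaw yaw 143.2 tilt [ 0.002  0.003 -1.   ]
```

```bash

python3 -m pendant '[{"x":0,"y":0,"z":0,"wx":0,"wy":0,"wz":0},{"x":0,"y":0,"z":0,"wx":0,"wy":0,"wz":0},{"x":0,"y":0,"z":0.1,"wx":0,"wy":0,"wz":0},{"x":0,"y":0,"z":0.15,"wx":0,"wy":0,"wz":-0.09},{"x":0,"y":0.1,"z":0.15,"wx":0,"wy":0,"wz":-0.09}]' 0.2 20 >/dev/null
python3 -m pendant '[{"x":-0.02,"y":0.1,"z":0,"wx":0,"wy":0,"wz":-0.094},{"x":-0.02,"y":0.102,"z":0,"wx":0,"wy":0,"wz":-0.094},{"x":0,"y":0,"z":0,"wx":0,"wy":0,"wz":-0.094},{"x":0,"y":0,"z":0,"wx":0,"wy":0,"wz":-0.094},{"x":0,"y":0,"z":0,"wx":0,"wy":0,"wz":-0.094}]' >/dev/null
python3 -m pendant '[{"x":0,"y":0,"z":0,"wx":0,"wy":0,"wz":-0.094},{"x":0,"y":0,"z":0,"wx":0,"wy":0,"wz":-0.094},{"x":0,"y":0,"z":0,"wx":0,"wy":0,"wz":-0.094},{"x":0,"y":0,"z":0,"wx":0,"wy":0,"wz":-0.094},{"x":0,"y":0,"z":0,"wx":0,"wy":0,"wz":-0.094}]' >/dev/null
python3 -m pendant '[{"x":0,"y":0,"z":0,"wx":0,"wy":0,"wz":-0.094},{"x":0,"y":0,"z":0,"wx":0,"wy":0,"wz":-0.094},{"x":0,"y":0,"z":0,"wx":0,"wy":0,"wz":-0.094},{"x":0,"y":0,"z":0,"wx":0,"wy":0,"wz":-0.094},{"x":0,"y":0,"z":0,"wx":0,"wy":0,"wz":0}]' >/dev/null;python3 s.py
python3 - <<'E'
from h import *
import pickle
c=snap("wrist","w4.png");pickle.dump(c,open("w4.pkl","wb"))
E
```

```text
7.1 [583.1 124.8 153.8] F [ 1.4  0.4 -0.6] M [0.   0.   0.02] op 0.597 q [ 0.01  0.3   1.62 -0.    1.22 -0.14]
jaw yaw 8.3 tilt [-0.001 -0.    -1.   ]
```

View pics/w4.png

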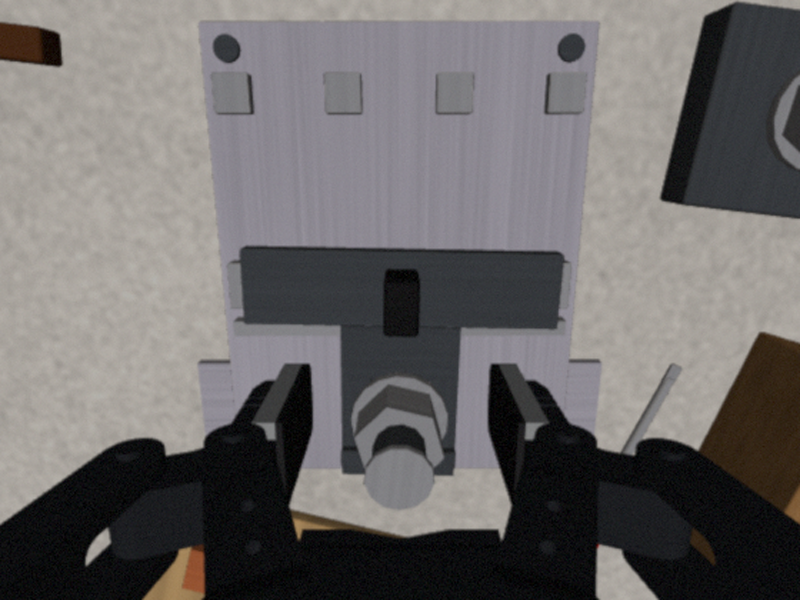

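```bash
sed -i 's/w3.pkl/w4.pkl/;/^print/d' m1.py; cat >> m1.py <<'E'
print("clamp");fit([(-78,82),(78,82),(78,44),(-78,44)],P([(243,248),(563,254),(559,328),(244,324)],36))
print("blocks");W=P([(232,93),(343,93),(454,92),(566,92)],25);th,t=fit([(-78,42),(-26,42),(26,42),(78,42)],W)
print("stud expected",t+yaw(th)[:2,:2]@[0,-112],"ring",P([(400,473)],99),"grip top",P([(401,270),(386,277),(418,277),(401,306)],63))
E
python3 m1.py
```

```text
clamp
yaw 7.4 org [591.9  65.3] res [[2.0, 0.2], [-1.8, -0.7], [-0.2, 0.4], [0.1, 0.0]]
blocks
yaw 8.54 org [575.1 175.5] res [[1.4, 0.3], [0.4, -0.1], [-0.6, 0.0], [-1.2, -0.2]]
stud expected [591.76883888  64.75839239] ring [[591.16743779  68.87587239]] grip top [[580.75246518 143.01770552]
 [574.8358317  139.04801573]
 [588.41267491 141.0374061 ]
 [583.08879554 127.15797203]]
```

```bash

python3 -m pendant '[{"x":0.002,"y":0,"z":-0.2,"wx":0,"wy":0,"wz":-0.01},{"x":0,"y":0,"z":-0.2,"wx":0,"wy":0,"wz":0},{"x":0,"y":0,"z":-0.1,"wx":0,"wy":0,"wz":0},{"x":0,"y":0,"z":0,"wx":0,"wy":0,"wz":0},{"x":0,"y":0,"z":0,"wx":0,"wy":0,"wz":0}]' >/dev/null; python3 s.py
python3 -m pendant '[{"x":0,"y":0,"z":0,"wx":0,"wy":0,"wz":0},{"x":0,"y":0,"z":0,"wx":0,"wy":0,"wz":0},{"x":0,"y":0,"z":0,"wx":0,"wy":0,"wz":0},{"x":0,"y":0,"z":0,"wx":0,"wy":0,"wz":0},{"x":0,"y":0,"z":0,"wx":0,"wy":0,"wz":0}]' -1 80 >/dev/null; python3 s.py

```

```text
7.65 [584.  124.9  54.6] F [-0.   0.   1.2] M [-0.01 -0.03  0.01] op 0.6 q [ 0.01  0.43  1.67 -0.    1.04 -0.12]
jaw yaw 7.6 tilt [ 0. -0. -1.]
8.15 [585.  125.1  56.1] F [-1.6  0.1  5.3] M [-0.    0.22  0.02] op 0.167 q [ 0.01  0.43  1.67 -0.    1.04 -0.12]
jaw yaw 7.5 tilt [ 0.003 -0.    -1.   ]
```

```bash

python3 -m pendant '[{"x":0,"y":0,"z":0.01,"wx":0,"wy":0,"wz":0},{"x":0,"y":0,"z":0,"wx":0,"wy":0,"wz":0},{"x":0,"y":0,"z":0,"wx":0,"wy":0,"wz":0}]' >/dev/null; python3 s.py
python3 -m pendant '[{"x":-0.006,"y":0.05,"z":0.002,"wx":0,"wy":0,"wz":0},{"x":0,"y":0,"z":0,"wx":0,"wy":0,"wz":0}]' >/dev/null; python3 s.py
```

```text
8.45 [583.4 125.1  56.1] F [-2.5 -0.1  0.3] M [0.1  0.15 0.04] op 0.164 q [ 0.01  0.43  1.67  0.    1.05 -0.12]
jaw yaw 7.5 tilt [-0.001  0.    -1.   ]
8.65 [582.  136.3  56.2] F [-0.8  1.1 -3.1] M [ 0.13 -0.01 -0.01] op 0.17 q [ 0.03  0.43  1.67  0.    1.05 -0.1 ]
jaw yaw 7.5 tilt [-0.001  0.001 -1.   ]
```

```bash

python3 -m pendant '[{"x":-0.014,"y":0.1,"z":0.005,"wx":0,"wy":0,"wz":0},{"x":-0.014,"y":0.1,"z":0,"wx":0,"wy":0,"wz":0},{"x":-0.014,"y":0.1,"z":0,"wx":0,"wy":0,"wz":0},{"x":-0.007,"y":0.05,"z":0,"wx":0,"wy":0,"wz":0},{"x":0,"y":0,"z":0,"wx":0,"wy":0,"wz":0}]' >/dev/null; python3 s.py
```

```text
9.15 [571.9 206.2  56.8] F [ 0.3 -1.2 -4.9] M [ 0.03  0.06 -0.02] op 0.168 q [0.15 0.45 1.63 0.   1.06 0.01]
jaw yaw 7.6 tilt [-0.001 -0.    -1.   ]
```

```bash

python3 -m pendant '[{"x":0,"y":0,"z":0.15,"wx":0,"wy":0,"wz":0},{"x":0,"y":0,"z":0.15,"wx":0,"wy":0,"wz":0},{"x":-0.08,"y":0.18,"z":0,"wx":0,"wy":0,"wz":0},{"x":-0.08,"y":0.19,"z":0,"wx":0,"wy":0,"wz":0},{"x":-0.08,"y":0.19,"z":0,"wx":0,"wy":0,"wz":0}]' >/dev/null; python3 s.py
python3 -m pendant '[{"x":-0.08,"y":0.19,"z":0,"wx":0,"wy":0,"wz":0},{"x":-0.08,"y":0.19,"z":0,"wx":0,"wy":0,"wz":0},{"x":-0.09,"y":0.21,"z":0,"wx":0,"wy":0,"wz":0},{"x":0,"y":0,"z":-0.15,"wx":0,"wy":0,"wz":0},{"x":0,"y":0,"z":-0.15,"wx":0,"wy":0,"wz":0}]' >/dev/null; python3 s.py
```

```text
9.65 [524.6 316.9 117.6] F [ 0.8  0.1 -4.8] M [ 0.11 -0.03  0.01] op 0.165 q [ 0.35  0.38  1.6  -0.    1.17  0.22]
jaw yaw 7.4 tilt [ 0. -0. -1.]
10.15 [475.3 436.2  57.8] F [-0.2 -0.6 -5.1] M [ 0.04  0.05 -0.04] op 0.168 q [ 0.56  0.53  1.52 -0.    1.09  0.42]
jaw yaw 7.6 tilt [ 0.003  0.001 -1.   ]
```

```bash

python3 -m pendant '[{"x":0,"y":0,"z":-0.1,"wx":0,"wy":0,"wz":0},{"x":0,"y":0,"z":-0.02,"wx":0,"wy":0,"wz":0},{"x":0,"y":0,"z":0,"wx":0,"wy":0,"wz":0}]' >/dev/null; python3 s.py
python3 -m pendant '[{"x":0,"y":0,"z":-0.005,"wx":0,"wy":0,"wz":0},{"x":0,"y":0,"z":0,"wx":0,"wy":0,"wz":0}]' >/dev/null; python3 s.py
```

```text
10.45 [475.1 434.1  33.2] F [ 1.4 -0.3 -5.5] M [ 0.09  0.02 -0.03] op 0.165 q [ 0.55  0.56  1.53 -0.    1.05  0.42]
jaw yaw 7.4 tilt [-0.001 -0.001 -1.   ]
10.65 [475.4 434.4  32.8] F [-0.5 -2.  -2.1] M [-0.44  0.09  0.01] op 0.171 q [ 0.55  0.56  1.53 -0.    1.05  0.42]
jaw yaw 7.5 tilt [ 0.001 -0.001 -1.   ]
```

```bash

python3 -m pendant '[{"x":0,"y":0,"z":0,"wx":0,"wy":0,"wz":0},{"x":0,"y":0,"z":0,"wx":0,"wy":0,"wz":0},{"x":0,"y":0,"z":0.15,"wx":0,"wy":0,"wz":0},{"x":0,"y":0,"z":0.23,"wx":0,"wy":0,"wz":0},{"x":0.1,"y":-0.1,"z":0.2,"wx":0,"wy":0,"wz":0}]' 0.2 >/dev/null; python3 s.py
python3 -m pendant '[{"x":0.1,"y":-0.15,"z":0.16,"wx":0,"wy":0,"wz":0},{"x":0.1,"y":-0.18,"z":0.14,"wx":0,"wy":0,"wz":0},{"x":0.05,"y":-0.2,"z":0.14,"wx":0,"wy":0,"wz":0},{"x":0,"y":-0.24,"z":0,"wx":0,"wy":0,"wz":0},{"x":0,"y":-0.24,"z":0,"wx":0,"wy":0,"wz":0}]'  >/dev/null
python3 -m pendant '[{"x":0,"y":-0.24,"z":0,"wx":0,"wy":0,"wz":0},{"x":0,"y":-0.24,"z":0.1,"wx":0,"wy":0,"wz":0},{"x":0,"y":-0.24,"z":0.1,"wx":0,"wy":0,"wz":0},{"x":0,"y":-0.24,"z":0.1,"wx":0,"wy":0,"wz":0},{"x":0,"y":-0.24,"z":0,"wx":0,"wy":0,"wz":0}]'  >/dev/null
python3 -m pendant '[{"x":0,"y":-0.24,"z":0,"wx":0,"wy":0,"wz":0},{"x":0,"y":-0.24,"z":0,"wx":0,"wy":0,"wz":0},{"x":0,"y":-0.24,"z":0,"wx":0,"wy":0,"wz":0},{"x":0,"y":-0.1,"z":0,"wx":0,"wy":0,"wz":0},{"x":0,"y":0,"z":0,"wx":0,"wy":0,"wz":0}]'  >/dev/null; python3 s.py
python3 - <<'E'
from h import *
import pickle
c=snap("wrist","w5.png");pickle.dump(c,open("w5.pkl","wb"))
E
```

```text
11.15 [493.1 417.  150.5] F [1.1 0.5 0.1] M [-0.02  0.    0.02] op 0.598 q [0.51 0.42 1.47 0.   1.25 0.38]
jaw yaw 7.7 tilt [-0.     0.002 -1.   ]
12.65 [ 544.6 -188.5  294.6] F [0.5 1.  0.4] M [-0.04  0.03 -0.01] op 0.598 q [-0.54  0.13  1.53 -0.    1.48 -0.67]
jaw yaw 7.2 tilt [ 0.001 -0.001 -1.   ]
```

View pics/w5.png

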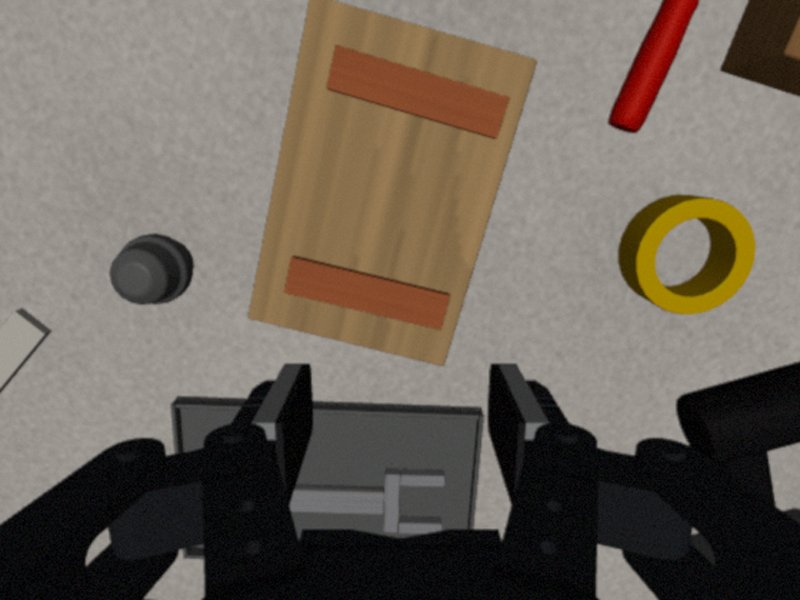

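```bash
cat > m2.py <<'E'
from h import *
import pickle; c=pickle.load(open("w5.pkl","rb"))
exec(open("m1.py").read().split("def fit")[1].join(["def fit",""]).split('print("clamp")')[0])
P=lambda L,z:np.array([at(c,u,v,z)[:2] for u,v in L])
M=[(-65,15),(65,15),(65,-15),(-65,-15)]
fit(M,P([(336,46),(509,96),(498,137),(328,90)],20))
fit(M,P([(289,262),(448,297),(442,328),(285,291)],20))
print("wrench",P([(402,470),(443,487),(443,473),(398,535),(290,488),(290,510),(386,488),(386,513)],16))
print("tray",P([(175,399),(481,410),(474,525)],16))
E
python3 m2.py
```

```text
yaw -7.43 org [544.7 -79.5] res [[0.5, -0.1], [-1.5, -0.4], [-0.5, 0.5], [1.4, 0.1]]
yaw -5.97 org [ 524.1 -234.1] res [[-0.2, -2.9], [-1.7, -1.8], [0.5, 1.6], [1.4, 3.1]]
wrench [[ 572.71532002 -391.49692005]
 [ 611.39580753 -404.16485043]
 [ 609.26719458 -389.9602126 ]
 [ 577.7841186  -459.87421546]
 [ 475.46682996 -422.32956628]
 [ 477.09938753 -445.36784904]
 [ 560.83153611 -411.57690474]
 [ 563.96680221 -437.65364684]]
tray [[ 372.19120924 -347.18651066]
 [ 632.44084042 -324.72709541]
 [ 645.56371584 -440.3799285 ]]
```

```bash

python3 -m pendant '[{"x":0,"y":0.07,"z":-0.12,"wx":0,"wy":0,"wz":0.0926},{"x":0,"y":0.07,"z":-0.12,"wx":0,"wy":0,"wz":0.0926},{"x":0,"y":0.07,"z":-0.12,"wx":0,"wy":0,"wz":0.0926},{"x":0,"y":0.07,"z":-0.12,"wx":0,"wy":0,"wz":0.0926},{"x":0,"y":0.07,"z":-0.12,"wx":0,"wy":0,"wz":0.0926}]'  >/dev/null
python3 -m pendant '[{"x":0,"y":0.07,"z":-0.12,"wx":0,"wy":0,"wz":0.0926},{"x":0,"y":0.07,"z":-0.12,"wx":0,"wy":0,"wz":0.0926},{"x":0,"y":0.07,"z":-0.12,"wx":0,"wy":0,"wz":0.0926},{"x":0,"y":0,"z":-0.12,"wx":0,"wy":0,"wz":0.0926},{"x":0,"y":0,"z":0,"wx":0,"wy":0,"wz":0}]'  >/dev/null; python3 s.py
python3 -m pendant '[{"x":0,"y":0,"z":-0.15,"wx":0,"wy":0,"wz":0},{"x":0,"y":0,"z":-0.12,"wx":0,"wy":0,"wz":0},{"x":0,"y":0,"z":0,"wx":0,"wy":0,"wz":0}]'  >/dev/null; python3 s.py
python3 -m pendant '[{"x":0,"y":0,"z":0,"wx":0,"wy":0,"wz":0},{"x":0,"y":0,"z":0,"wx":0,"wy":0,"wz":0},{"x":0,"y":0,"z":0,"wx":0,"wy":0,"wz":0},{"x":0,"y":0,"z":0,"wx":0,"wy":0,"wz":0}]' -1 80  >/dev/null; python3 s.py
```

```text
13.7 [542.1 -70.6  75.2] F [-0.1  0.3 -0.2] M [0.01 0.07 0.02] op 0.598 q [-0.35  0.29  1.81  0.    1.05 -1.79]
jaw yaw 82.6 tilt [-0.006  0.003 -1.   ]
14.0 [542.9 -72.2  22.6] F [-0.6  0.4 -0.5] M [0.06 0.04 0.01] op 0.602 q [-0.35  0.38  1.82  0.    0.95 -1.79]
jaw yaw 82.3 tilt [-0.004  0.002 -1.   ]
14.4 [546.3 -73.9  26.8] F [-2.2  0.6  6.5] M [ 0.    0.44 -0.01] op 0.321 q [-0.35  0.37  1.81 -0.    0.95 -1.79]
jaw yaw 82.4 tilt [ 0.003 -0.001 -1.   ]
```

```bash

python3 -m pendant '[{"x":0,"y":0,"z":0.1,"wx":0,"wy":0,"wz":0},{"x":0,"y":0,"z":0.23,"wx":0,"wy":0,"wz":0},{"x":0,"y":0,"z":0.23,"wx":0,"wy":0,"wz":0},{"x":-0.02,"y":0.15,"z":0.1,"wx":0,"wy":0,"wz":-0.0912},{"x":-0.02,"y":0.15,"z":0,"wx":0,"wy":0,"wz":-0.0912}]'  >/dev/null; python3 s.py
python3 -m pendant '[{"x":-0.02,"y":0.15,"z":0,"wx":0,"wy":0,"wz":-0.0912},{"x":-0.02,"y":0.15,"z":0,"wx":0,"wy":0,"wz":-0.0912},{"x":-0.02,"y":0.15,"z":0,"wx":0,"wy":0,"wz":-0.0912},{"x":-0.01,"y":0.15,"z":0,"wx":0,"wy":0,"wz":-0.0912},{"x":0,"y":0.15,"z":0,"wx":0,"wy":0,"wz":-0.0912}]'  >/dev/null; python3 s.py
python3 -m pendant '[{"x":0,"y":0.15,"z":0,"wx":0,"wy":0,"wz":-0.0912},{"x":0,"y":0,"z":0,"wx":0,"wy":0,"wz":-0.0912},{"x":0,"y":0,"z":0,"wx":0,"wy":0,"wz":0},{"x":0,"y":0,"z":0,"wx":0,"wy":0,"wz":0}]'  >/dev/null; python3 s.py
```

```text
14.9 [539.8 -13.9 161.9] F [ 1.2  1.  -3.5] M [0.02 0.03 0.02] op 0.319 q [-0.25  0.14  1.79  0.    1.2  -1.39]
jaw yaw 65.6 tilt [ 0.01  -0.002 -1.   ]
15.4 [522.2 137.9 156.8] F [ 0.5 -0.3 -3.8] M [ 0.04 -0.01 -0.  ] op 0.321 q [ 0.03  0.15  1.78  0.    1.2  -0.4 ]
jaw yaw 24.6 tilt [ 0.001  0.    -1.   ]
15.8 [522.7 166.4 156.5] F [-0.7 -0.2 -4. ] M [-0.01 -0.02  0.02] op 0.317 q [ 0.09  0.18  1.76 -0.    1.21 -0.07]
jaw yaw 8.8 tilt [ 0. -0. -1.]
```

```bash

python3 -m pendant '[{"x":0.004,"y":0.02,"z":-0.2,"wx":0,"wy":0,"wz":0},{"x":0,"y":0,"z":-0.2,"wx":0,"wy":0,"wz":0},{"x":0,"y":0,"z":-0.15,"wx":0,"wy":0,"wz":0},{"x":0,"y":0,"z":0,"wx":0,"wy":0,"wz":0},{"x":0,"y":0,"z":0,"wx":0,"wy":0,"wz":0}]'  >/dev/null; python3 s.py
python3 -m pendant '[{"x":0,"y":0,"z":-0.04,"wx":0,"wy":0,"wz":0},{"x":0,"y":0,"z":0,"wx":0,"wy":0,"wz":0}]'  >/dev/null; python3 s.py
```

```text
16.3 [523.4 169.9  46.2] F [ 0.3 -0.  -2.9] M [-0.03 -0.01 -0.  ] op 0.316 q [ 0.09  0.34  1.81 -0.    0.99 -0.06]
jaw yaw 8.6 tilt [-0.001 -0.    -1.   ]
16.5 [523.5 170.3  38.4] F [-0.8 -0.3 -4. ] M [-0.04  0.07  0.01] op 0.32 q [ 0.1   0.35  1.81 -0.    0.98 -0.06]
jaw yaw 8.6 tilt [ 0. -0. -1.]
```

Bar edge is below the block tops with no contact; go on.

```bash

python3 -m pendant '[{"x":0,"y":0,"z":-0.03,"wx":0,"wy":0,"wz":0},{"x":0,"y":0,"z":0,"wx":0,"wy":0,"wz":0}]'  >/dev/null; python3 s.py
python3 -m pendant '[{"x":0,"y":0,"z":-0.004,"wx":0,"wy":0,"wz":0},{"x":0,"y":0,"z":0,"wx":0,"wy":0,"wz":0}]'  >/dev/null; python3 s.py
```

```text
16.7 [524.5 170.6  32.9] F [ 1.  -0.5 -1.3] M [-0.02 -0.23 -0.04] op 0.321 q [ 0.1   0.36  1.81 -0.    0.96 -0.05]
jaw yaw 8.6 tilt [ 0.002  0.    -1.   ]
16.9 [524.5 170.6  32.9] F [-1.9  0.6  5.6] M [-0.16  0.3   0.03] op 0.317 q [ 0.1   0.37  1.81 -0.    0.97 -0.05]
jaw yaw 8.6 tilt [ 0.002 -0.    -1.   ]
```

```bash

python3 -m pendant '[{"x":0,"y":0,"z":0,"wx":0,"wy":0,"wz":0},{"x":0,"y":0,"z":0,"wx":0,"wy":0,"wz":0},{"x":0,"y":0,"z":0.12,"wx":0,"wy":0,"wz":0},{"x":0,"y":0,"z":0.22,"wx":0,"wy":0,"wz":0},{"x":0,"y":-0.1,"z":0.22,"wx":0,"wy":0,"wz":0.093}]' -0.1 20 >/dev/null; python3 s.py
python3 -m pendant '[{"x":0,"y":-0.22,"z":0,"wx":0,"wy":0,"wz":0.093},{"x":0,"y":-0.22,"z":0,"wx":0,"wy":0,"wz":0.093},{"x":0,"y":-0.22,"z":0,"wx":0,"wy":0,"wz":0.093},{"x":0,"y":-0.22,"z":0,"wx":0,"wy":0,"wz":0.093},{"x":0,"y":-0.22,"z":0,"wx":0,"wy":0,"wz":0.093}]' 0.4 20 >/dev/null
python3 -m pendant '[{"x":0,"y":-0.22,"z":0,"wx":0,"wy":0,"wz":0.093},{"x":0,"y":-0.22,"z":0,"wx":0,"wy":0,"wz":0.093},{"x":0,"y":-0.22,"z":0,"wx":0,"wy":0,"wz":0.093},{"x":0,"y":-0.15,"z":0,"wx":0,"wy":0,"wz":0},{"x":0,"y":0,"z":0,"wx":0,"wy":0,"wz":0}]' >/dev/null;python3 s.py
python3 -m pendant '[{"x":0,"y":0,"z":0,"wx":0,"wy":0,"wz":0}]' >/dev/null;python3 s.py
```

```text
17.4 [522.4 151.7 143.9] F [ 0.2 -0.7  0.2] M [ 0.03 -0.05  0.07] op 0.445 q [ 0.06  0.18  1.78  0.    1.18 -0.24]
jaw yaw 17.3 tilt [-0.002  0.001 -1.   ]
18.4 [ 523.8 -224.4  143.6] F [0.2 0.2 0.6] M [ 0.    0.01 -0.01] op 0.703 q [-0.62  0.24  1.71 -0.    1.19 -2.04]
jaw yaw 81.6 tilt [ 0.001 -0.002 -1.   ]
18.5 [ 523.7 -220.6  143.1] F [ 0.8 -0.2 -0.4] M [-0.05  0.04  0.04] op 0.697 q [-0.61  0.24  1.71  0.    1.19 -2.04]
jaw yaw 81.8 tilt [-0.     0.001 -1.   ]
```

```bash

python3 -m pendant '[{"x":0.002,"y":-0.06,"z":-0.2,"wx":0,"wy":0,"wz":0.024},{"x":0,"y":0,"z":-0.2,"wx":0,"wy":0,"wz":0},{"x":0,"y":0,"z":-0.18,"wx":0,"wy":0,"wz":0},{"x":0,"y":0,"z":0,"wx":0,"wy":0,"wz":0},{"x":0,"y":0,"z":0,"wx":0,"wy":0,"wz":0}]' >/dev/null;python3 s.py
python3 -m pendant '[{"x":0,"y":0,"z":0,"wx":0,"wy":0,"wz":0},{"x":0,"y":0,"z":0,"wx":0,"wy":0,"wz":0},{"x":0,"y":0,"z":0,"wx":0,"wy":0,"wz":0},{"x":0,"y":0,"z":0,"wx":0,"wy":0,"wz":0},{"x":0,"y":0,"z":0,"wx":0,"wy":0,"wz":0}]' -1 80 >/dev/null;python3 s.py
```

```text
19.0 [ 524.4 -231.3   27.7] F [0.4 0.1 1.1] M [-0.04 -0.02  0.06] op 0.698 q [-0.63  0.42  1.74  0.    0.98 -2.09]
jaw yaw 84.1 tilt [-0.001  0.001 -1.   ]
19.5 [ 526.1 -233.5   30.5] F [-1.3  1.4  8.4] M [ 0.29  0.26 -0.04] op 0.308 q [-0.63  0.42  1.74  0.    0.98 -2.09]
jaw yaw 84.0 tilt [ 0.004 -0.002 -1.   ]
```

```bash

python3 -m pendant '[{"x":0,"y":0,"z":0.1,"wx":0,"wy":0,"wz":0},{"x":0,"y":0,"z":0.22,"wx":0,"wy":0,"wz":0},{"x":0,"y":0,"z":0.22,"wx":0,"wy":0,"wz":0},{"x":0.04,"y":0.15,"z":0.15,"wx":0,"wy":0,"wz":-0.0932},{"x":0.04,"y":0.18,"z":0.02,"wx":0,"wy":0,"wz":-0.0932}]'  >/dev/null; python3 s.py
python3 -m pendant '[{"x":0.05,"y":0.2,"z":0,"wx":0,"wy":0,"wz":-0.0932},{"x":0.05,"y":0.2,"z":0,"wx":0,"wy":0,"wz":-0.0932},{"x":0.05,"y":0.2,"z":0,"wx":0,"wy":0,"wz":-0.0932},{"x":0.05,"y":0.2,"z":0,"wx":0,"wy":0,"wz":-0.0932},{"x":0.05,"y":0.2,"z":0,"wx":0,"wy":0,"wz":-0.0932}]'  >/dev/null; python3 s.py
python3 -m pendant '[{"x":0.05,"y":0.2,"z":0,"wx":0,"wy":0,"wz":-0.0932},{"x":0.05,"y":0.2,"z":0,"wx":0,"wy":0,"wz":-0.0932},{"x":0.05,"y":0.2,"z":0,"wx":0,"wy":0,"wz":0},{"x":0,"y":0.1,"z":0,"wx":0,"wy":0,"wz":0},{"x":0,"y":0,"z":0,"wx":0,"wy":0,"wz":0}]'  >/dev/null
python3 -m pendant '[{"x":0,"y":0,"z":0,"wx":0,"wy":0,"wz":0}]'  >/dev/null; python3 s.py
```

```text
20.0 [ 543.4 -168.5  176.1] F [ 1.5  0.1 -1.7] M [ 0.01 -0.12 -0.01] op 0.303 q [-0.51  0.2   1.7  -0.    1.24 -1.68]
jaw yaw 66.8 tilt [ 0.01  -0.006 -1.   ]
20.5 [590.4  35.1 170.2] F [ 0.8 -0.7 -2.8] M [-0.06 -0.03 -0.03] op 0.305 q [-0.14  0.27  1.63 -0.    1.25 -0.58]
jaw yaw 25.0 tilt [ 0.001 -0.    -1.   ]
21.1 [620.1 173.4 169.7] F [ 1.3  0.2 -2.5] M [-0.03 -0.   -0.03] op 0.306 q [ 0.09  0.39  1.46 -0.    1.28 -0.06]
jaw yaw 8.6 tilt [ 0.    -0.001 -1.   ]
```

```bash

python3 -m pendant '[{"x":0.031,"y":0.061,"z":-0.2,"wx":0,"wy":0,"wz":0},{"x":0,"y":0,"z":-0.22,"wx":0,"wy":0,"wz":0},{"x":0,"y":0,"z":-0.19,"wx":0,"wy":0,"wz":0},{"x":0,"y":0,"z":0,"wx":0,"wy":0,"wz":0},{"x":0,"y":0,"z":0,"wx":0,"wy":0,"wz":0}]'  >/dev/null; python3 s.py
python3 -m pendant '[{"x":0,"y":0,"z":-0.04,"wx":0,"wy":0,"wz":0},{"x":0,"y":0,"z":0,"wx":0,"wy":0,"wz":0}]'  >/dev/null; python3 s.py
```

```text
21.6 [626.1 184.1  47. ] F [ 0.  -0.2 -2.6] M [-0.04 -0.03 -0.04] op 0.303 q [ 0.1   0.56  1.5  -0.    1.08 -0.05]
jaw yaw 8.4 tilt [-0.002 -0.001 -1.   ]
21.8 [626.3 185.   39.5] F [-0.6  0.1 -3.3] M [-0.05  0.02 -0.02] op 0.305 q [ 0.1   0.57  1.5  -0.    1.07 -0.05]
jaw yaw 8.5 tilt [-0. -0. -1.]
```

```bash

python3 -m pendant '[{"x":0,"y":0,"z":-0.02,"wx":0,"wy":0,"wz":0},{"x":0,"y":0,"z":0,"wx":0,"wy":0,"wz":0}]'  >/dev/null; python3 s.py
python3 -m pendant '[{"x":0,"y":0,"z":-0.01,"wx":0,"wy":0,"wz":0},{"x":0,"y":0,"z":0,"wx":0,"wy":0,"wz":0}]'  >/dev/null; python3 s.py
```

```text
22.0 [627.3 185.4  36.6] F [-0.7 -1.6  1.8] M [-0.18  0.19 -0.01] op 0.308 q [ 0.1   0.58  1.5  -0.    1.06 -0.05]
jaw yaw 8.5 tilt [ 0.002 -0.    -1.   ]
22.2 [627.3 185.5  36.5] F [-7.6 -3.2 12.6] M [-0.48  1.24 -0.  ] op 0.302 q [ 0.1   0.58  1.49 -0.    1.07 -0.05]
jaw yaw 8.6 tilt [ 0.001 -0.001 -1.   ]
```

```bash

python3 -m pendant '[{"x":0,"y":0,"z":0.005,"wx":0,"wy":0,"wz":0},{"x":0,"y":0,"z":0,"wx":0,"wy":0,"wz":0},{"x":0,"y":0,"z":0.12,"wx":0,"wy":0,"wz":0},{"x":0,"y":0,"z":0.22,"wx":0,"wy":0,"wz":0},{"x":0,"y":-0.1,"z":0.22,"wx":0,"wy":0,"wz":0}]' -0.1 20 >/dev/null
python3 -m pendant '[{"x":-0.1,"y":-0.05,"z":0.22,"wx":0,"wy":0,"wz":0},{"x":-0.15,"y":-0.05,"z":0.15,"wx":0,"wy":0,"wz":0},{"x":0,"y":-0.05,"z":0.1,"wx":0,"wy":0,"wz":0},{"x":0,"y":0,"z":0,"wx":0,"wy":0,"wz":0},{"x":0,"y":0,"z":0,"wx":0,"wy":0,"wz":0}]' >/dev/null; python3 s.py
python3 - <<'E'
from h import *
import pickle
c=snap("wrist","w6.png");pickle.dump(c,open("w6.pkl","wb"))
E
```

```text
23.2 [576.8 135.7 240. ] F [-0.1  1.  -0.3] M [ 0.02 -0.02  0.05] op 0.448 q [ 0.03  0.21  1.55  0.    1.38 -0.12]
jaw yaw 8.5 tilt [ 0.001  0.    -1.   ]
```

View pics/w6.png

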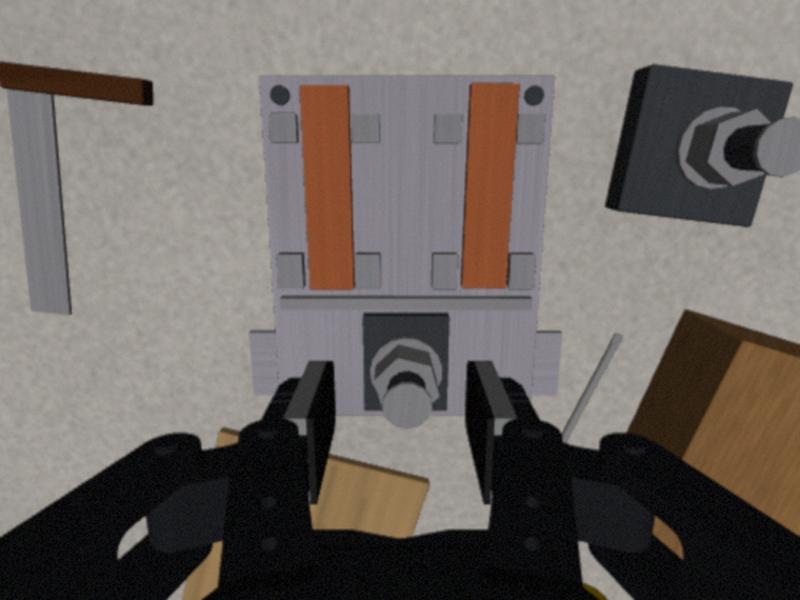

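```bash
cat > m3.py <<'E'
from h import *
import pickle; c=pickle.load(open("w6.pkl","rb"))
exec(open("m1.py").read().split("def fit")[1].join(["def fit",""]).split('print("clamp")')[0])
P=lambda L,z:np.array([at(c,u,v,z)[:2] for u,v in L])
th,t=fit([(-52,67),(-52,-63),(52,67),(52,-63)],P([(326,86),(331,289),(494,84),(486,288)],26))
print("stop",((P([(406,296)],24)-t)@yaw(th)[:2,:2]), "heel",P([(364,313),(448,313)],26),"ring",P([(406,407)],99))
E
python3 m3.py
```

```text
yaw 8.64 org [576.8 176.7] res [[1.3, -1.2], [-0.7, 0.6], [-0.4, -0.5], [-0.2, 1.2]]
stop [[ -1.93706006 -67.85257526]] heel [[558.44572932  93.74919546]
 [615.2336259  102.24304726]] ring [[590.89946492  65.13058407]]
```

```bash

python3 -m pendant '[{"x":-0.08,"y":0.2,"z":0,"wx":0,"wy":0,"wz":-0.011},{"x":-0.08,"y":0.2,"z":-0.05,"wx":0,"wy":0,"wz":0},{"x":-0.08,"y":0.2,"z":-0.1,"wx":0,"wy":0,"wz":0},{"x":-0.08,"y":0.2,"z":-0.1,"wx":0,"wy":0,"wz":0},{"x":-0.08,"y":0.2,"z":-0.1,"wx":0,"wy":0,"wz":0}]' 0 20 >/dev/null
python3 -m pendant '[{"x":-0.08,"y":0.2,"z":-0.1,"wx":0,"wy":0,"wz":0},{"x":-0.03,"y":0.2,"z":-0.1,"wx":0,"wy":0,"wz":0},{"x":0,"y":0.1,"z":-0.1,"wx":0,"wy":0,"wz":0},{"x":0,"y":0,"z":0,"wx":0,"wy":0,"wz":0},{"x":0,"y":0,"z":0,"wx":0,"wy":0,"wz":0}]' >/dev/null; python3 s.py
python3 - <<'E'
from h import *
import pickle
c=snap("wrist","w7.png");pickle.dump(c,open("w7.pkl","wb"))
E
```

```text
24.25 [473.3 435.2 108.1] F [ 0.3  0.4 -0.4] M [-0.02  0.01 -0.01] op 0.499 q [ 0.56  0.46  1.5  -0.    1.18  0.42]
jaw yaw 7.6 tilt [-0.003 -0.002 -1.   ]
```

Right over the recorded spot; descend, grip, lift.

```bash

python3 -m pendant '[{"x":0.008,"y":0,"z":-0.2,"wx":0,"wy":0,"wz":0},{"x":0,"y":0,"z":-0.17,"wx":0,"wy":0,"wz":0},{"x":0,"y":0,"z":0,"wx":0,"wy":0,"wz":0},{"x":0,"y":0,"z":0,"wx":0,"wy":0,"wz":0}]' >/dev/null; python3 s.py
python3 -m pendant '[{"x":0,"y":0,"z":0,"wx":0,"wy":0,"wz":0},{"x":0,"y":0,"z":0,"wx":0,"wy":0,"wz":0},{"x":0,"y":0,"z":0,"wx":0,"wy":0,"wz":0},{"x":0,"y":0,"z":0,"wx":0,"wy":0,"wz":0},{"x":0,"y":0,"z":0,"wx":0,"wy":0,"wz":0}]' -1 90 >/dev/null; python3 s.py
python3 -m pendant '[{"x":0,"y":0,"z":0.1,"wx":0,"wy":0,"wz":0},{"x":0,"y":0,"z":0.2,"wx":0,"wy":0,"wz":0},{"x":0,"y":0,"z":0.2,"wx":0,"wy":0,"wz":0.01},{"x":0,"y":0,"z":0,"wx":0,"wy":0,"wz":0}]' >/dev/null; python3 s.py
```

```text
24.7 [476.7 434.9  37.3] F [-0.9 -0.1  1.1] M [-0.   -0.04 -0.08] op 0.502 q [ 0.55  0.56  1.52 -0.    1.06  0.42]
jaw yaw 7.5 tilt [ 0.  0. -1.]
25.2 [477.7 436.5  39.7] F [-1.9 -2.2  7.5] M [-0.23  0.39 -0.09] op 0.163 q [ 0.55  0.56  1.52 -0.    1.06  0.42]
jaw yaw 7.5 tilt [ 0.004  0.002 -1.   ]
25.6 [480.  438.1 144.4] F [ 1.2  1.  -3. ] M [ 0.18 -0.13 -0.03] op 0.164 q [0.55 0.43 1.48 0.   1.23 0.41]
jaw yaw 8.5 tilt [ 0.012  0.007 -1.   ]
```

```bash

python3 -m pendant '[{"x":0.075,"y":-0.195,"z":0,"wx":0,"wy":0,"wz":0},{"x":0.075,"y":-0.195,"z":0,"wx":0,"wy":0,"wz":0},{"x":0.075,"y":-0.195,"z":0,"wx":0,"wy":0,"wz":0},{"x":0.075,"y":-0.195,"z":0,"wx":0,"wy":0,"wz":0},{"x":0.075,"y":-0.195,"z":0,"wx":0,"wy":0,"wz":0}]' >/dev/null
python3 -m pendant '[{"x":0.075,"y":-0.195,"z":0,"wx":0,"wy":0,"wz":0},{"x":0,"y":0,"z":-0.1,"wx":0,"wy":0,"wz":0},{"x":0,"y":0,"z":-0.1,"wx":0,"wy":0,"wz":0},{"x":0,"y":0,"z":0,"wx":0,"wy":0,"wz":0},{"x":0,"y":0,"z":0,"wx":0,"wy":0,"wz":0}]' >/dev/null; python3 s.py
python3 - <<'E'
from h import *
import pickle
c=snap("wrist","w7.png");pickle.dump(c,open("w7.pkl","wb"))
E
```

```text
26.6 [565.1 201.5  95.4] F [ 0.1 -0.2 -4.6] M [ 0.07 -0.01 -0.02] op 0.16 q [ 0.14  0.38  1.64  0.    1.12 -0.01]
jaw yaw 8.5 tilt [-0.003 -0.    -1.   ]
```

View pics/w7.png

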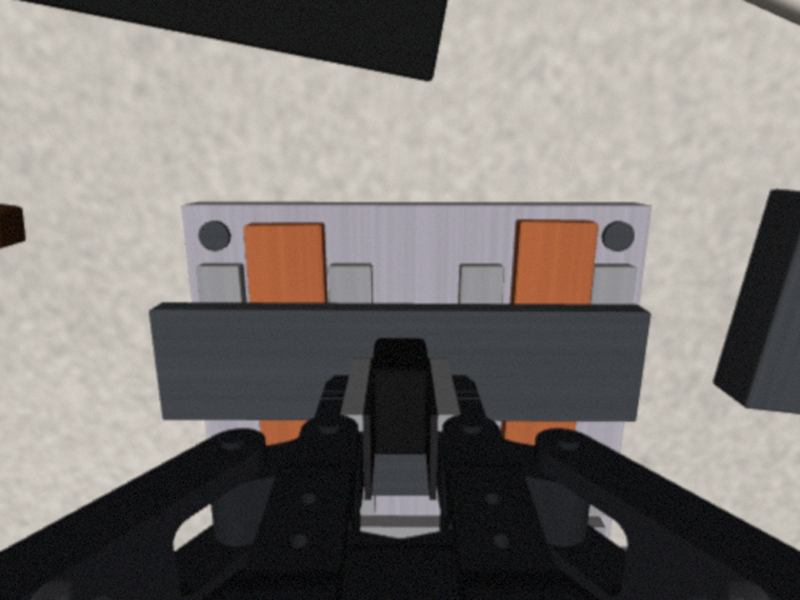

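```bash

python3 -m pendant '[{"x":0.027,"y":0.01,"z":-0.08,"wx":0,"wy":0,"wz":0},{"x":0,"y":0,"z":-0.07,"wx":0,"wy":0,"wz":0},{"x":0,"y":0,"z":0,"wx":0,"wy":0,"wz":0},{"x":0,"y":0,"z":0,"wx":0,"wy":0,"wz":0}]' >/dev/null; python3 s.py
```

```text
27.05 [571.  203.7  66.3] F [ 0.5  0.2 -4.5] M [ 0.14  0.05 -0.02] op 0.159 q [ 0.14  0.43  1.64  0.    1.07 -0.  ]
jaw yaw 8.5 tilt [-0.001 -0.    -1.   ]
```

```bash

python3 -m pendant '[{"x":0,"y":0,"z":-0.01,"wx":0,"wy":0,"wz":0},{"x":0,"y":0,"z":0,"wx":0,"wy":0,"wz":0}]' >/dev/null; python3 s.py
python3 -m pendant '[{"x":0,"y":0,"z":-0.01,"wx":0,"wy":0,"wz":0},{"x":0,"y":0,"z":0,"wx":0,"wy":0,"wz":0}]' >/dev/null; python3 s.py
python3 -m pendant '[{"x":0,"y":0,"z":-0.005,"wx":0,"wy":0,"wz":0},{"x":0,"y":0,"z":0,"wx":0,"wy":0,"wz":0}]' >/dev/null; python3 s.py
```

```text
27.25 [571.8 203.6  65. ] F [-0.5 -0.1 -5.3] M [0.12 0.   0.  ] op 0.158 q [ 0.14  0.44  1.64 -0.    1.07 -0.  ]
jaw yaw 8.5 tilt [ 0.001  0.    -1.   ]
27.45 [571.4 203.6  62.4] F [-0.5 -0.2 -5. ] M [0.04 0.   0.04] op 0.162 q [ 0.14  0.44  1.64  0.    1.06 -0.  ]
jaw yaw 8.5 tilt [-0. -0. -1.]
27.65 [571.7 203.6  61.7] F [-1.3 -0.3 -2.3] M [0.04 0.04 0.01] op 0.156 q [ 0.14  0.44  1.64 -0.    1.06 -0.  ]
jaw yaw 8.4 tilt [ 0.  0. -1.]
```

```bash

python3 -m pendant '[{"x":0,"y":0,"z":0.008,"wx":0,"wy":0,"wz":0},{"x":0.013,"y":-0.09,"z":0,"wx":0,"wy":0,"wz":0},{"x":0.013,"y":-0.09,"z":0,"wx":0,"wy":0,"wz":0},{"x":0,"y":0,"z":0,"wx":0,"wy":0,"wz":0}]' >/dev/null; python3 s.py
python3 -m pendant '[{"x":0.013,"y":-0.09,"z":0,"wx":0,"wy":0,"wz":0},{"x":0.007,"y":-0.05,"z":0,"wx":0,"wy":0,"wz":0},{"x":0,"y":0,"z":0,"wx":0,"wy":0,"wz":0}]' >/dev/null; python3 s.py
```

```text
28.05 [577.2 165.7  63.1] F [-0.2  0.6 -4.1] M [0.12 0.   0.02] op 0.161 q [ 0.08  0.42  1.66 -0.    1.06 -0.07]
jaw yaw 8.3 tilt [ 0.    -0.001 -1.   ]
28.35 [581.  138.7  63.1] F [ 0.4  0.3 -4.7] M [ 0.1  -0.01 -0.05] op 0.162 q [ 0.03  0.42  1.67 -0.    1.06 -0.11]
jaw yaw 8.4 tilt [ 0. -0. -1.]
```

```bash

python3 -m pendant '[{"x":0.008,"y":-0.06,"z":0,"wx":0,"wy":0,"wz":0},{"x":0,"y":0,"z":-0.012,"wx":0,"wy":0,"wz":0},{"x":0,"y":0,"z":0,"wx":0,"wy":0,"wz":0}]' >/dev/null; python3 s.py
python3 - <<'E'
from h import *
import pickle
c=snap("side","s8.png");d=imaging.capture("scene")
im=d["img"][200:320,260:390,::-1];im=cv2.resize(im,(650,600),interpolation=cv2.INTER_CUBIC)
cv2.imwrite("pics/sc8.png",np.clip(im*1.3,0,255).astype(np.uint8))
E
```

```text
28.65 [583.2 127.   61.6] F [-0.7 -1.9  0.7] M [-0.33  0.15 -0.  ] op 0.16 q [ 0.01  0.42  1.67 -0.    1.05 -0.13]
jaw yaw 8.4 tilt [ 0.002 -0.001 -1.   ]
```

```bash

python3 -m pendant '[{"x":0,"y":0,"z":0,"wx":0,"wy":0,"wz":0},{"x":0,"y":0,"z":0,"wx":0,"wy":0,"wz":0},{"x":0,"y":0,"z":0.15,"wx":0,"wy":0,"wz":0},{"x":0,"y":0,"z":0.2,"wx":0,"wy":0,"wz":0},{"x":0,"y":0,"z":0.15,"wx":0,"wy":0,"wz":0}]' 0.2 20 >/dev/null
python3 -m pendant '[{"x":0,"y":0,"z":0,"wx":0,"wy":0,"wz":0},{"x":0,"y":0,"z":0,"wx":0,"wy":0,"wz":0}]' >/dev/null; python3 s.py
python3 - <<'E'
from h import *
import pickle
c=snap("wrist","w8.png");pickle.dump(c,open("w8.pkl","wb"))
E
```

```text
29.45 [582.7 127.9 161.2] F [-0.6  0.4 -0.3] M [ 0.04  0.05 -0.02] op 0.596 q [ 0.01  0.29  1.62  0.    1.23 -0.13]
jaw yaw 8.5 tilt [ 0.002  0.    -1.   ]
```

View pics/w8.png

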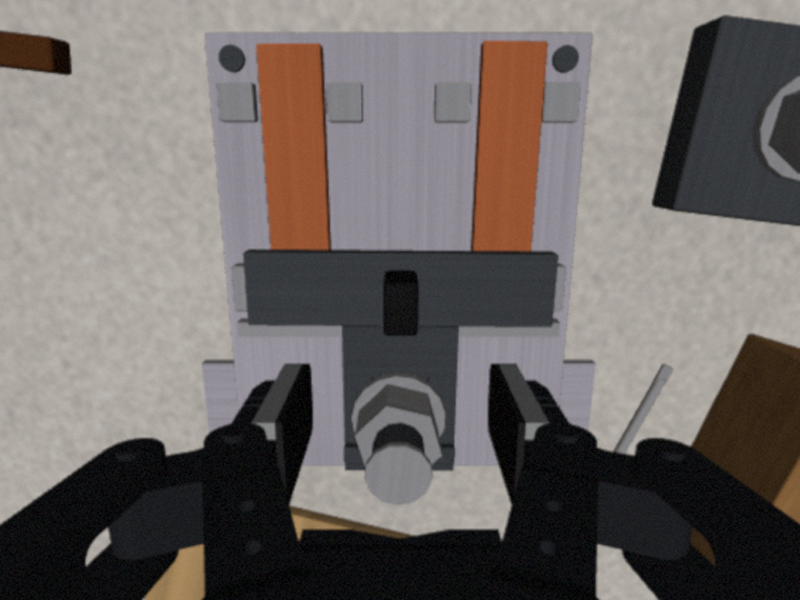

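```bash
sed 's/w6.pkl/w8.pkl/;/^th,t/d;/^print/d' m3.py > m4.py; echo 'fit([(-78,82),(78,82),(78,44),(-78,44)],P([(245,251),(557,252),(554,326),(246,325)],36))' >> m4.py; python3 m4.py
python3 -m pendant '[{"x":0.023,"y":-0.155,"z":0,"wx":0,"wy":0,"wz":0.0817},{"x":0.02,"y":-0.158,"z":0,"wx":0,"wy":0,"wz":0.0817},{"x":0,"y":0,"z":-0.1,"wx":0,"wy":0,"wz":0},{"x":0,"y":0,"z":0,"wx":0,"wy":0,"wz":0},{"x":0,"y":0,"z":0,"wx":0,"wy":0,"wz":0}]' >/dev/null; python3 s.py
```

```text
yaw 8.23 org [592.1  66.7] res [[1.7, 0.3], [-1.4, -0.1], [0.3, -0.0], [-0.6, -0.2]]
30.0 [589.5  65.4 138.8] F [-0.5 -0.6 -0.3] M [ 0.02 -0.01 -0.05] op 0.595 q [-0.09  0.31  1.64  0.    1.2  -0.5 ]
jaw yaw 23.2 tilt [-0.004  0.001 -1.   ]
```

```bash

python3 -m pendant '[{"x":0.009,"y":0,"z":-0.17,"wx":0,"wy":0,"wz":0},{"x":0,"y":0,"z":-0.155,"wx":0,"wy":0,"wz":0},{"x":0,"y":0,"z":0,"wx":0,"wy":0,"wz":0},{"x":0,"y":0,"z":0,"wx":0,"wy":0,"wz":0}]' >/dev/null; python3 s.py
python3 -m pendant '[{"x":0,"y":0,"z":0,"wx":0,"wy":0,"wz":0},{"x":0,"y":0,"z":0,"wx":0,"wy":0,"wz":0},{"x":0,"y":0,"z":0,"wx":0,"wy":0,"wz":0},{"x":0,"y":0,"z":0,"wx":0,"wy":0,"wz":0}]' -1 20 >/dev/null; python3 s.py
```

```text
30.4 [592.6  65.5  76. ] F [-0.6 -0.9  1.2] M [ 0.04  0.04 -0.01] op 0.601 q [-0.09  0.4   1.67  0.    1.08 -0.5 ]
jaw yaw 23.2 tilt [-0.001  0.    -1.   ]
30.8 [592.5  64.5  78.1] F [-7.5 -2.6  5.8] M [-0.37  1.21  0.03] op 0.416 q [-0.09  0.39  1.66 -0.    1.08 -0.5 ]
jaw yaw 23.2 tilt [-0.001 -0.001 -1.   ]
```

```bash

python3 -m pendant '[{"x":-0.005,"y":0,"z":-0.005,"wx":0,"wy":0,"wz":-0.09},{"x":0,"y":0,"z":-0.004,"wx":0,"wy":0,"wz":-0.09},{"x":0,"y":0,"z":-0.004,"wx":0,"wy":0,"wz":-0.09},{"x":0,"y":0,"z":-0.004,"wx":0,"wy":0,"wz":-0.09},{"x":0,"y":0,"z":-0.003,"wx":0,"wy":0,"wz":-0.09}]' >/dev/null; python3 s.py
python3 -m pendant '[{"x":0,"y":0,"z":-0.003,"wx":0,"wy":0,"wz":-0.09},{"x":0,"y":0,"z":-0.003,"wx":0,"wy":0,"wz":-0.09},{"x":0,"y":0,"z":-0.003,"wx":0,"wy":0,"wz":-0.09},{"x":0,"y":0,"z":-0.003,"wx":0,"wy":0,"wz":-0.09},{"x":0,"y":0,"z":-0.003,"wx":0,"wy":0,"wz":-0.09}]' >/dev/null; python3 s.py
python3 -m pendant '[{"x":0,"y":0,"z":-0.003,"wx":0,"wy":0,"wz":-0.09},{"x":0,"y":0,"z":-0.003,"wx":0,"wy":0,"wz":-0.09},{"x":0,"y":0,"z":-0.003,"wx":0,"wy":0,"wz":-0.09},{"x":0,"y":0,"z":-0.003,"wx":0,"wy":0,"wz":-0.09},{"x":0,"y":0,"z":-0.003,"wx":0,"wy":0,"wz":-0.09}]' >/dev/null; python3 s.py
```

```text
31.3 [591.7  64.4  75.1] F [-11.5  -1.8  13.3] M [-0.47  1.89  0.03] op 0.414 q [-0.09  0.4   1.67 -0.    1.08  0.21]
jaw yaw -17.6 tilt [-0.001 -0.002 -1.   ]
31.8 [591.1  64.7  72.4] F [-14.4  -1.2  17.6] M [-0.34  2.45  0.06] op 0.411 q [-0.09  0.4   1.67 -0.    1.08  0.92]
jaw yaw -58.1 tilt [-0.002 -0.001 -1.   ]
32.3 [591.   65.5  69.6] F [-15.1   1.1  19.5] M [0.1  2.58 0.08] op 0.415 q [-0.09  0.4   1.67 -0.    1.07  1.63]
jaw yaw -98.6 tilt [-0.003  0.    -1.   ]
```

```bash

python3 -m pendant '[{"x":0,"y":0,"z":0.006,"wx":0,"wy":0,"wz":-0.06},{"x":0,"y":0,"z":0,"wx":0,"wy":0,"wz":-0.06},{"x":0,"y":0,"z":0,"wx":0,"wy":0,"wz":-0.06},{"x":0,"y":0,"z":0,"wx":0,"wy":0,"wz":0}]' >/dev/null; python3 s.py
python3 -m pendant '[{"x":0,"y":0,"z":-0.001,"wx":0,"wy":0,"wz":-0.04},{"x":0,"y":0,"z":0,"wx":0,"wy":0,"wz":0}]' >/dev/null; python3 s.py
python3 -m pendant '[{"x":0,"y":0,"z":-0.001,"wx":0,"wy":0,"wz":-0.04},{"x":0,"y":0,"z":0,"wx":0,"wy":0,"wz":0}]' >/dev/null; python3 s.py
python3 -m pendant '[{"x":0,"y":0,"z":-0.001,"wx":0,"wy":0,"wz":-0.04},{"x":0,"y":0,"z":0,"wx":0,"wy":0,"wz":0}]' >/dev/null; python3 s.py
```

```text
32.7 [590.5  65.9  69.2] F [-10.8   2.3   9.5] M [ 0.15  1.86 -0.27] op 0.413 q [-0.09  0.4   1.67  0.    1.07  1.91]
jaw yaw -114.6 tilt [-0.003  0.001 -1.   ]
32.9 [590.5  65.9  69.1] F [-11.3   1.8  10.4] M [ 0.24  1.89 -0.01] op 0.412 q [-0.09  0.4   1.67  0.    1.07  1.97]
jaw yaw -118.1 tilt [-0.003  0.001 -1.   ]
33.1 [591.2  65.7  69.2] F [-9.6  2.7  9.4] M [0.24 1.58 0.74] op 0.412 q [-0.09  0.4   1.67 -0.    1.07  2.03]
jaw yaw -121.6 tilt [-0.002 -0.    -1.   ]
33.3 [591.4  65.6  69.2] F [-9.3  0.9 10.4] M [0.2  1.62 0.84] op 0.409 q [-0.09  0.4   1.67 -0.    1.07  2.09]
jaw yaw -125.2 tilt [-0.001 -0.    -1.   ]
```

```bash

python3 -m pendant '[{"x":0,"y":0,"z":0,"wx":0,"wy":0,"wz":0},{"x":0,"y":0,"z":0,"wx":0,"wy":0,"wz":0},{"x":0,"y":0,"z":0.15,"wx":0,"wy":0,"wz":0},{"x":0,"y":0,"z":0.23,"wx":0,"wy":0,"wz":0},{"x":0,"y":-0.1,"z":0.2,"wx":0,"wy":0,"wz":0.091}]' 0.2 20 >/dev/null
python3 -m pendant '[{"x":-0.05,"y":-0.22,"z":0.08,"wx":0,"wy":0,"wz":0.091},{"x":-0.05,"y":-0.22,"z":0.08,"wx":0,"wy":0,"wz":0.091},{"x":-0.05,"y":-0.22,"z":0.08,"wx":0,"wy":0,"wz":0.091},{"x":-0.05,"y":-0.22,"z":0.08,"wx":0,"wy":0,"wz":0.091},{"x":-0.05,"y":-0.22,"z":0.08,"wx":0,"wy":0,"wz":0}]' >/dev/null
python3 -m pendant '[{"x":-0.05,"y":-0.22,"z":0.08,"wx":0,"wy":0,"wz":0},{"x":-0.05,"y":-0.22,"z":0,"wx":0,"wy":0,"wz":0},{"x":-0.05,"y":-0.22,"z":0,"wx":0,"wy":0,"wz":0},{"x":-0.05,"y":-0.22,"z":0,"wx":0,"wy":0,"wz":0},{"x":-0.05,"y":-0.22,"z":0,"wx":0,"wy":0,"wz":0}]' >/dev/null
python3 -m pendant '[{"x":-0.05,"y":-0.22,"z":0,"wx":0,"wy":0,"wz":0},{"x":0,"y":0,"z":0,"wx":0,"wy":0,"wz":0},{"x":0,"y":0,"z":0,"wx":0,"wy":0,"wz":0}]' >/dev/null; python3 s.py
python3 - <<'E'
from h import *
import pickle
c=snap("wrist","w9.png");pickle.dump(c,open("w9.pkl","wb"))
E
```

```text
35.1 [ 482.  -437.8  277.7] F [0.9 0.2 0.6] M [ 0.03 -0.04 -0.01] op 0.602 q [-0.92  0.34  1.32  0.    1.48  0.56]
jaw yaw -84.9 tilt [ 0.001 -0.    -1.   ]
```

View pics/w9.png

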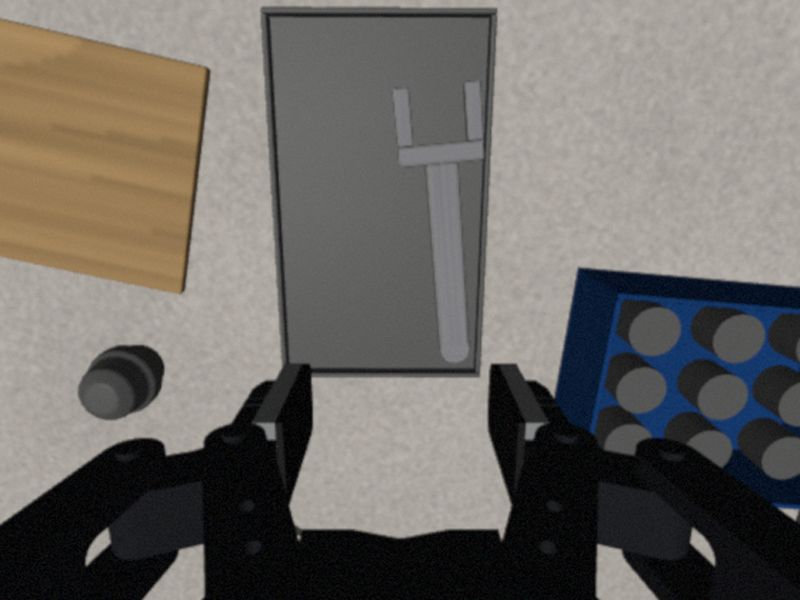

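```bash
cat > m5.py <<'E'
from h import *
import pickle; c=pickle.load(open("w9.pkl","rb"))
exec(open("m1.py").read().split("def fit")[1].join(["def fit",""]).split('print("clamp")')[0])
P=lambda L,z:np.array([at(c,u,v,z)[:2] for u,v in L])
fit([(98,31),(98,-31),(45,12),(45,-12),(-100,0)],P([(393,89),(481,82),(428,164),(457,162),(455,362)],16))
fit([(-135,80),(135,80),(135,-80),(-135,-80)],P([(287,375),(263,10),(495,10),(479,375)],16))
E
python3 m5.py
```

```text
yaw 10.12 org [ 498.4 -471.8] res [[2.0, 0.2], [1.1, 0.8], [2.7, -1.3], [1.7, 1.7], [-7.4, -1.4]]
yaw 5.19 org [ 508.1 -422.3] res [[2.9, -2.5], [-2.3, -2.3], [-2.8, 1.9], [2.2, 2.9]]
```

```bash

python3 -m pendant '[{"x":0.08,"y":-0.07,"z":-0.2,"wx":0,"wy":0,"wz":0.055},{"x":0.08,"y":-0.07,"z":-0.2,"wx":0,"wy":0,"wz":0},{"x":0,"y":0,"z":-0.22,"wx":0,"wy":0,"wz":0},{"x":0,"y":0,"z":-0.22,"wx":0,"wy":0,"wz":0},{"x":0,"y":0,"z":-0.22,"wx":0,"wy":0,"wz":0}]' -0.15 20 >/dev/null
python3 -m pendant '[{"x":0,"y":0,"z":0,"wx":0,"wy":0,"wz":0},{"x":0,"y":0,"z":0,"wx":0,"wy":0,"wz":0}]' >/dev/null; python3 s.py
```

```text
35.85 [ 515.  -463.8   66.2] F [ 0.5 -0.6  1.5] M [-0.02  0.01 -0.03] op 0.427 q [-0.91  0.63  1.36  0.    1.16  0.48]
jaw yaw -79.8 tilt [-0.     0.001 -1.   ]
```

```bash

python3 -m pendant '[{"x":0,"y":-0.014,"z":-0.06,"wx":0,"wy":0,"wz":0},{"x":0,"y":0,"z":0,"wx":0,"wy":0,"wz":0},{"x":0,"y":0,"z":0,"wx":0,"wy":0,"wz":0}]' >/dev/null; python3 s.py
python3 - <<'E'
from h import *
import pickle
c=snap("wrist","w10.png");pickle.dump(c,open("w10.pkl","wb"))
E
```

```text
36.15 [ 514.9 -468.5   55.1] F [-0.2  0.2  0.8] M [-0.01  0.04  0.03] op 0.429 q [-0.91  0.65  1.35  0.    1.14  0.48]
jaw yaw -79.8 tilt [ 0.001 -0.002 -1.   ]
```

View pics/w10.png

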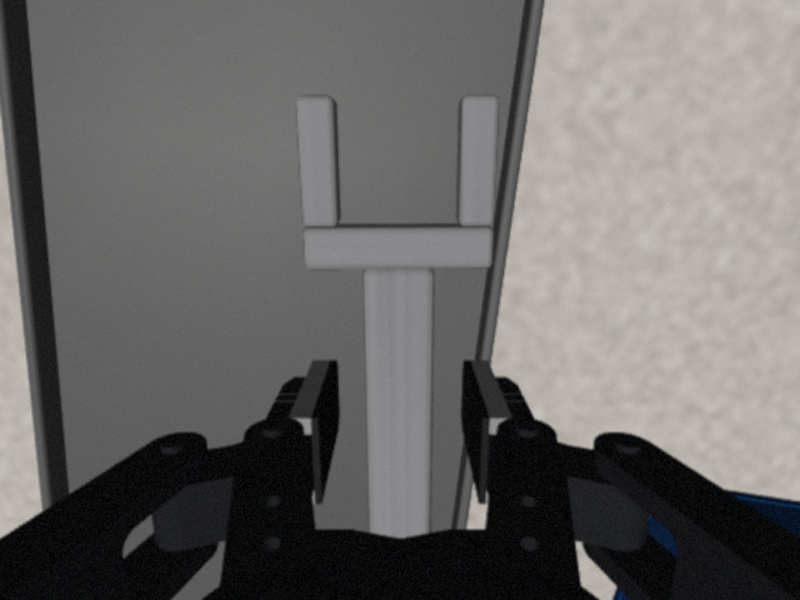

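```bash
python3 - <<'E'
from h import *
import pickle; c=pickle.load(open("w10.pkl","rb"))
s=1/.7
print(proj(c,[(514.9,-468.5,16),(514.9,-468.5,10)])*s)
for u,v in [(399,270),(432,330),(485,360),(470,450),(460,525),(432,450)]: print(u,v,at(c,u,v,16).round(1))
print("origin",at(c,399,268,16)[:2]-45*np.array([np.cos(.177),np.sin(.177)]))
E
```

```text
[[397.84998867 356.39906054]
 [397.87791124 350.04006047]]
399 270 [ 544.6 -463.6   16. ]
432 330 [ 526.3 -478.1   16. ]
485 360 [ 518.8 -498.1   16. ]
470 450 [ 484.  -500.4   16. ]
460 525 [ 452.3 -503.4   16. ]
432 450 [ 481.6 -486.9   16. ]
origin [ 500.99932947 -471.37782126]
```

```bash

python3 -m pendant '[{"x":0.038,"y":0.014,"z":0,"wx":0,"wy":0,"wz":0},{"x":0,"y":0,"z":-0.06,"wx":0,"wy":0,"wz":0},{"x":0,"y":0,"z":-0.06,"wx":0,"wy":0,"wz":0},{"x":0,"y":0,"z":-0.04,"wx":0,"wy":0,"wz":0},{"x":0,"y":0,"z":0,"wx":0,"wy":0,"wz":0}]' -0.29 20 >/dev/null;  python3 s.py
```

```text
36.7 [ 520.8 -463.8   18.7] F [-0.8  0.4 -0.1] M [0.02 0.04 0.01] op 0.358 q [-0.9   0.7   1.35 -0.    1.1   0.49]
jaw yaw -79.8 tilt [-0.002  0.003 -1.   ]
```

```bash

python3 -m pendant '[{"x":0,"y":0,"z":0.012,"wx":0,"wy":0,"wz":0},{"x":0,"y":0,"z":0,"wx":0,"wy":0,"wz":0},{"x":0,"y":0,"z":0,"wx":0,"wy":0,"wz":0},{"x":0,"y":0,"z":0,"wx":0,"wy":0,"wz":0},{"x":0,"y":0,"z":0,"wx":0,"wy":0,"wz":0}]' -1 120 >/dev/null;  python3 s.py
python3 -m pendant '[{"x":0,"y":0,"z":0.03,"wx":0,"wy":0,"wz":0},{"x":0,"y":0,"z":0.1,"wx":0,"wy":0,"wz":0},{"x":0,"y":0,"z":0.2,"wx":0,"wy":0,"wz":0},{"x":0,"y":0,"z":0.2,"wx":0,"wy":0,"wz":0},{"x":0,"y":0,"z":0,"wx":0,"wy":0,"wz":0}]' >/dev/null;  python3 s.py
```

```text
37.2 [ 521.8 -464.8   23.8] F [ 0.3  1.1 -3.3] M [ 0.06 -0.05  0.05] op 0.234 q [-0.9   0.7   1.34  0.    1.1   0.49]
jaw yaw -79.8 tilt [-0.  0. -1.]
37.7 [ 525.1 -468.8  139. ] F [ 0.9 -1.4 -1.2] M [-0.09 -0.1  -0.01] op 0.236 q [-0.9   0.56  1.3   0.    1.27  0.49]
jaw yaw -79.8 tilt [ 0.009 -0.012 -1.   ]
```

```bash

python3 -m pendant '[{"x":0,"y":0.1,"z":0,"wx":0,"wy":0,"wz":0},{"x":0,"y":0,"z":0,"wx":0,"wy":0,"wz":0},{"x":0,"y":0,"z":0,"wx":0,"wy":0,"wz":0}]' >/dev/null;  python3 s.py
```

```text
38.0 [ 521.5 -444.3  128.7] F [ 0.3  0.7 -3.8] M [-0.05 -0.08  0.02] op 0.236 q [-0.88  0.54  1.35 -0.    1.25  0.51]
jaw yaw -79.8 tilt [-0.001  0.001 -1.   ]
```

```bash

python3 -m pendant '[{"x":0.03,"y":0.18,"z":0.05,"wx":0,"wy":0,"wz":0.09},{"x":0.03,"y":0.18,"z":0,"wx":0,"wy":0,"wz":0.09},{"x":0.03,"y":0.18,"z":0,"wx":0,"wy":0,"wz":0.09},{"x":0.03,"y":0.18,"z":0,"wx":0,"wy":0,"wz":0.09},{"x":0.03,"y":0.18,"z":0,"wx":0,"wy":0,"wz":0.09}]' >/dev/null;  python3 s.py
python3 -m pendant '[{"x":0.03,"y":0.18,"z":0,"wx":0,"wy":0,"wz":0.09},{"x":0.03,"y":0.18,"z":0,"wx":0,"wy":0,"wz":0.09},{"x":0.03,"y":0.18,"z":0,"wx":0,"wy":0,"wz":0.09},{"x":0.03,"y":0.18,"z":0,"wx":0,"wy":0,"wz":0.09},{"x":0.03,"y":0.18,"z":0,"wx":0,"wy":0,"wz":0.03}]' >/dev/null;  python3 s.py
```

```text
38.5 [ 551.9 -264.2  139.4] F [ 0.1  0.2 -4. ] M [ 0.09 -0.02 -0.02] op 0.233 q [-0.64  0.35  1.59 -0.    1.21  0.04]
jaw yaw -39.0 tilt [-0. -0. -1.]
39.0 [582.1 -84.1 139.5] F [ 0.5 -1.2 -3.6] M [ 0.02 -0.   -0.01] op 0.237 q [-0.35  0.29  1.66 -0.    1.19 -0.28]
jaw yaw -4.0 tilt [-0. -0. -1.]
```

```bash

python3 -m pendant '[{"x":0.01,"y":0.1,"z":-0.18,"wx":0,"wy":0,"wz":0.004},{"x":0,"y":0,"z":-0.18,"wx":0,"wy":0,"wz":0},{"x":0,"y":0,"z":0,"wx":0,"wy":0,"wz":0},{"x":0,"y":0,"z":0,"wx":0,"wy":0,"wz":0}]' >/dev/null;  python3 s.py
python3 - <<'E'
from h import *
import pickle
c=snap("wrist","w11.png");pickle.dump(c,open("w11.pkl","wb"))
E
```

```text
39.4 [583.6 -65.4  67.6] F [ 0.6  0.3 -2.3] M [ 0.04 -0.02 -0.06] op 0.234 q [-0.32  0.39  1.69 -0.    1.06 -0.25]
jaw yaw -3.9 tilt [-0.002  0.    -1.   ]
```

View pics/w11.png

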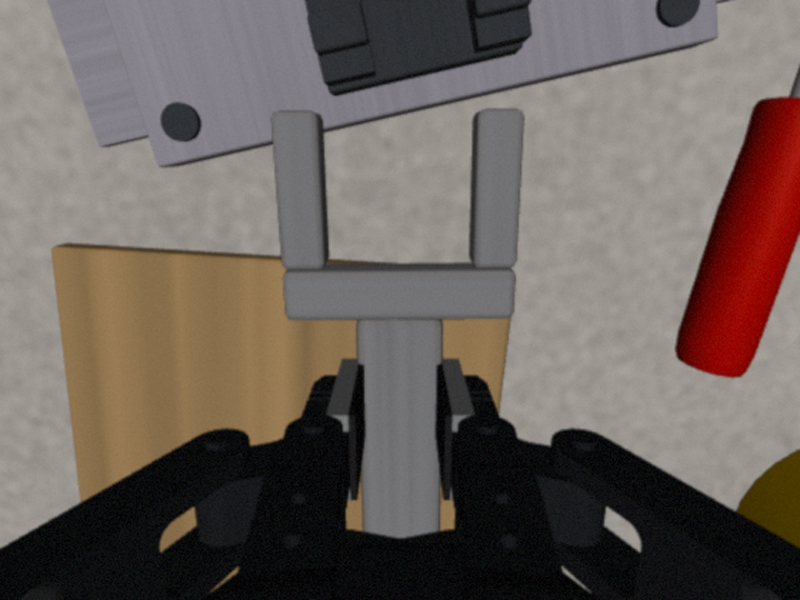

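```bash
python3 - <<'E'
from h import *
import pickle; c=pickle.load(open("w11.pkl","rb"))
for z in (55,58,60,62,65):
    a,b=at(c,323,116,z),at(c,476,116,z);e=at(c,286,318,z);f=at(c,514,318,z);m=(a+b)/2
    th=np.radians(86.1);u=np.array([np.cos(th),np.sin(th)]);T=np.array([583.6,-65.4])
    print(z,np.linalg.norm(a-b).round(1),np.linalg.norm(e-f).round(1),(m[:2]-T)@u, np.cross(u,m[:2]-T),m.round(1))
E
python3 -m pendant '[{"x":0.004,"y":0.11,"z":0.0,"wx":0,"wy":0,"wz":0},{"x":0,"y":0,"z":0,"wx":0,"wy":0,"wz":0},{"x":0,"y":0,"z":0,"wx":0,"wy":0,"wz":0}]' >/dev/null;  python3 s.py
python3 - <<'E'
from h import *
import pickle
c=snap("wrist","w12.png");pickle.dump(c,open("w12.pkl","wb"))
E
```

```text
55 38.9 64.1 75.64277302486305 0.20954849885163807 [588.5  10.1  55. ]
58 38.0 62.8 75.44822366075236 0.2067486838541921 [588.5   9.9  58. ]
60 37.5 61.8 75.31852408467857 0.20488214052256204 [588.5   9.8  60. ]
62 36.9 60.9 75.1888245086048 0.2030155971908183 [588.5   9.6  62. ]
65 36.1 59.5 74.9942751444941 0.2002157821934869 [588.5   9.4  65. ]
39.75 [586.3 -43.8  70.2] F [-0.6 -0.2 -4.2] M [ 0.03 -0.03 -0.02] op 0.233 q [-0.28  0.38  1.7  -0.    1.06 -0.21]
jaw yaw -3.9 tilt [ 0.004 -0.002 -1.   ]<stdin>:6: DeprecationWarning: Arrays of 2-dimensional vectors are deprecated. Use arrays of 3-dimensional vectors instead. (deprecated in NumPy 2.0)
```

View pics/w12.png

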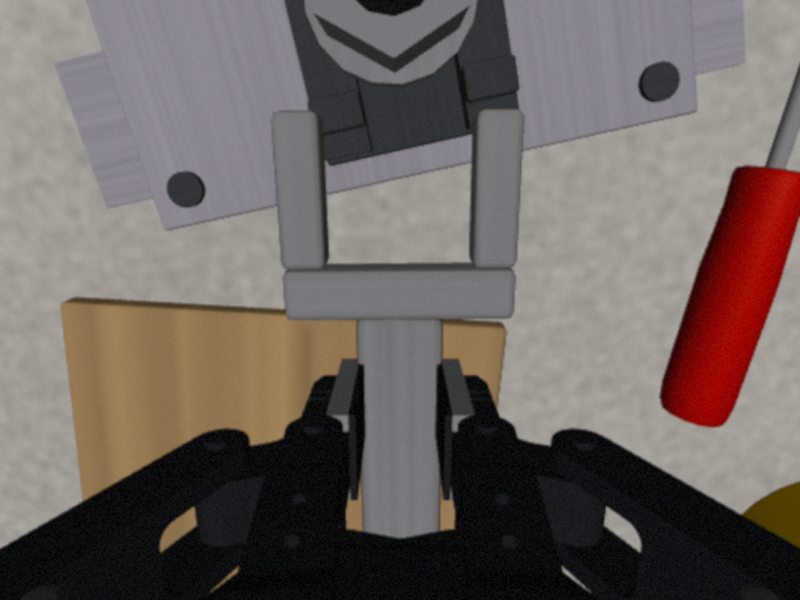

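```bash
python3 -m pendant '[{"x":-0.002,"y":0.05,"z":0.0,"wx":0,"wy":0,"wz":0},{"x":0.001,"y":0.05,"z":0,"wx":0,"wy":0,"wz":0},{"x":0,"y":0,"z":0,"wx":0,"wy":0,"wz":0},{"x":0,"y":0,"z":0,"wx":0,"wy":0,"wz":0}]' >/dev/null;  python3 s.py
python3 -m pendant '[{"x":0.004,"y":0.05,"z":0.0,"wx":0,"wy":0,"wz":0},{"x":0,"y":0,"z":0,"wx":0,"wy":0,"wz":0}]' >/dev/null;  python3 s.py
```

```text
40.2 [584.4 -22.5  67.8] F [ 0.2 -0.3 -3.4] M [ 0.09 -0.01  0.  ] op 0.238 q [-0.24  0.38  1.7  -0.    1.06 -0.18]
jaw yaw -3.8 tilt [-0.  0. -1.]
40.4 [585.6 -11.9  67.9] F [ 0.5  0.8 -4.5] M [ 0.12 -0.18 -0.07] op 0.237 q [-0.23  0.38  1.7   0.    1.06 -0.16]
jaw yaw -3.9 tilt [ 0.001  0.001 -1.   ]
```

```bash
python3 -m pendant '[{"x":0.003,"y":0.045,"z":0.0,"wx":0,"wy":0,"wz":0},{"x":0,"y":0,"z":0,"wx":0,"wy":0,"wz":0}]' >/dev/null;  python3 s.py
python3 -m pendant '[{"x":0.003,"y":0.05,"z":0.0,"wx":0,"wy":0,"wz":0},{"x":0,"y":0,"z":0,"wx":0,"wy":0,"wz":0}]' >/dev/null;  python3 s.py
```

```text
40.6 [586.1  -2.9  67.9] F [ 1.8  0.6 -3.8] M [ 0.13 -0.25 -0.08] op 0.238 q [-0.21  0.38  1.7   0.    1.06 -0.14]
jaw yaw -3.8 tilt [ 0.001  0.001 -1.   ]
40.8 [586.7   7.2  67.9] F [ 1.5  0.4 -3.5] M [ 0.17 -0.29 -0.03] op 0.239 q [-0.19  0.39  1.7   0.    1.06 -0.13]
jaw yaw -3.8 tilt [ 0.001  0.    -1.   ]
```

```bash
python3 -m pendant '[{"x":-0.0353,"y":0.005,"z":0.0,"wx":0,"wy":0,"wz":-0.0778},{"x":-0.0344,"y":0.0092,"z":0.0,"wx":0,"wy":0,"wz":-0.0778},{"x":0,"y":0,"z":0,"wx":0,"wy":0,"wz":0}]' >/dev/null;  python3 s.py
python3 -m pendant '[{"x":-0.033,"y":0.0134,"z":0.0,"wx":0,"wy":0,"wz":-0.0778},{"x":-0.0311,"y":0.0173,"z":0.0,"wx":0,"wy":0,"wz":-0.0778},{"x":0,"y":0,"z":0,"wx":0,"wy":0,"wz":0}]' >/dev/null;  python3 s.py
```

```text
41.1 [573.2   9.2  68.3] F [ 4.   0.4 -4.1] M [ 0.19 -0.64 -0.26] op 0.233 q [-0.19  0.35  1.74  0.    1.05  0.12]
jaw yaw -17.9 tilt [ 0.002  0.    -1.   ]
41.4 [560.6  15.   68.4] F [ 4.9 -0.6 -4.3] M [ 0.09 -0.81  0.04] op 0.236 q [-0.19  0.33  1.78 -0.    1.04  0.37]
jaw yaw -31.7 tilt [ 0.002 -0.001 -1.   ]
```

```bash
python3 -m pendant '[{"x":-0.0288,"y":0.0209,"z":0.0,"wx":0,"wy":0,"wz":-0.0778},{"x":0,"y":0,"z":0,"wx":0,"wy":0,"wz":0}]' >/dev/null;  python3 s.py
python3 -m pendant '[{"x":-0.026,"y":0.0243,"z":0.0,"wx":0,"wy":0,"wz":-0.0778},{"x":0,"y":0,"z":0,"wx":0,"wy":0,"wz":0}]' >/dev/null;  python3 s.py
python3 - <<'E'
from h import *
import pickle
c=snap("wrist","w13.png");pickle.dump(c,open("w13.pkl","wb"))
d=snap("scene","sc13.png");im=d["img"][195:325,250:400,::-1];cv2.imwrite("pics/sc13.png",cv2.resize(im,None,fx=4,fy=4,interpolation=cv2.INTER_CUBIC))
w=cv2.resize(c["img"][:260,100:460,::-1],(600,433)); s=cv2.resize(im,(600,520))
E
```

```text
41.6 [555.   18.9  68.4] F [ 4.1 -0.5 -4.7] M [-0.09 -0.79  0.22] op 0.235 q [-0.18  0.31  1.79 -0.    1.03  0.49]
jaw yaw -38.6 tilt [ 0.002 -0.001 -1.   ]
41.8 [549.6  23.7  68.3] F [ 4.8 -2.1 -3.4] M [-0.28 -0.78  0.24] op 0.231 q [-0.18  0.3   1.81 -0.    1.03  0.62]
jaw yaw -45.6 tilt [ 0.002 -0.001 -1.   ]
```

```bash
python3 -m pendant '[{"x":0.014,"y":-0.014,"z":0,"wx":0,"wy":0,"wz":0.044},{"x":0,"y":0,"z":0,"wx":0,"wy":0,"wz":0},{"x":0,"y":0,"z":0,"wx":0,"wy":0,"wz":0}]' >/dev/null;  python3 s.py
python3 -m pendant '[{"x":-0.0332,"y":-0.0374,"z":0,"wx":0,"wy":0,"wz":0},{"x":-0.0332,"y":-0.0374,"z":0,"wx":0,"wy":0,"wz":0},{"x":0,"y":0,"z":0,"wx":0,"wy":0,"wz":0}]' >/dev/null;  python3 s.py
```

```text
42.2 [552.1  21.3  68. ] F [ 4.4  0.5 -3.4] M [ 0.11 -0.91  0.  ] op 0.232 q [-0.18  0.31  1.8   0.    1.03  0.55]
jaw yaw -41.9 tilt [ 0.001  0.    -1.   ]
42.5 [539.7   7.3  68.9] F [ 5.1 -1.8 -3.1] M [-0.24 -0.96 -0.29] op 0.233 q [-0.21  0.28  1.84  0.    1.02  0.52]
jaw yaw -41.9 tilt [ 0.004  0.002 -1.   ]
```

```bash
python3 -m pendant '[{"x":-0.0664,"y":-0.0748,"z":0,"wx":0,"wy":0,"wz":0},{"x":-0.0664,"y":-0.0748,"z":0,"wx":0,"wy":0,"wz":0},{"x":-0.0664,"y":-0.0748,"z":0,"wx":0,"wy":0,"wz":0},{"x":0,"y":0,"z":0.1,"wx":0,"wy":0,"wz":0},{"x":0,"y":0,"z":0,"wx":0,"wy":0,"wz":0}]' >/dev/null;  python3 s.py
python3 - <<'E'
from h import *
import pickle
c=snap("wrist","w14.png");pickle.dump(c,open("w14.pkl","wb"))
# nut hexagon orientation: dark side-faces; print projected expected hex-top vertices for a range and edge score
g=cv2.cvtColor(c["img"],cv2.COLOR_RGB2GRAY).astype(float);g=cv2.GaussianBlur(g,(0,0),1)
gx=cv2.Sobel(g,cv2.CV_64F,1,0);gy=cv2.Sobel(g,cv2.CV_64F,0,1);m=np.hypot(gx,gy)
best=[]
for th in range(-60,0,1):
  for dx in (-3,-2,-1,0,1,2,3):
   for dy in (-3,-2,-1,0,1,2,3):
    a=np.radians(th+30+60*np.arange(7));sc=0
    for z in (66,42):
      V=np.c_[591.3+dx+20.8*np.cos(a),65.3+dy+20.8*np.sin(a),np.full(7,z)]
      mid=(V[:-1,:2]+V[1:,:2])/2-[591.3+dx,65.3+dy]
      o=-np.array(c["view"])[:3,:3].T@np.array(c["view"])[:3,3]
      for i in range(6):
        if mid[i]@(o[:2]-[591.3,65.3])<6*np.hypot(*(o[:2]-[591.3,65.3])): continue
        p=proj(c,V[i]+np.linspace(0,1,15)[:,None]*(V[i+1]-V[i]))
        n=np.array([-(p[-1]-p[0])[1],(p[-1]-p[0])[0]]);n/=np.linalg.norm(n)
        q=p.round().astype(int);ok=(q[:,0]>=0)&(q[:,0]<560)&(q[:,1]>=0)&(q[:,1]<420);q=q[ok]
        if len(q): sc+=np.abs(gx[q[:,1],q[:,0]]*n[0]+gy[q[:,1],q[:,0]]*n[1]).mean()
    best.append((sc,th,dx,dy))
print(sorted(best)[::-1][:8],"stud px",proj(c,[(591.3,65.3,66)]))
E
```

```text
43.0 [498.5 -39.   89.1] F [ 1.8 -0.6 -3.1] M [ 0.04 -0.07  0.05] op 0.237 q [-0.32  0.15  1.94 -0.    1.05  0.41]
jaw yaw -42.0 tilt [ 0.001 -0.    -1.   ]
[(0, -1, 3, 3), (0, -1, 3, 2), (0, -1, 3, 1), (0, -1, 3, 0), (0, -1, 3, -1), (0, -1, 3, -2), (0, -1, 3, -3), (0, -1, 2, 3)] stud px [[ 277.05052518 -112.99792536]]
```

```bash
python3 -m pendant '[{"x":0,"y":0,"z":0.2,"wx":0,"wy":0,"wz":0},{"x":0,"y":0,"z":0.2,"wx":0,"wy":0,"wz":0},{"x":0,"y":0,"z":0.2,"wx":0,"wy":0,"wz":0},{"x":0,"y":0,"z":0.2,"wx":0,"wy":0,"wz":0},{"x":0,"y":0,"z":0.2,"wx":0,"wy":0,"wz":0}]' >/dev/null;python3 -m pendant '[{"x":0,"y":0,"z":0,"wx":0,"wy":0,"wz":0},{"x":0,"y":0,"z":0,"wx":0,"wy":0,"wz":0}]' >/dev/null;  python3 s.py
cat > hexfit.py <<'E'
from h import *
import pickle,sys
def run(c,zt,r):
  g=cv2.cvtColor(c["img"],cv2.COLOR_RGB2GRAY).astype(np.float32);g=cv2.GaussianBlur(g,(0,0),.8)
  gx=cv2.Sobel(g,cv2.CV_32F,1,0);gy=cv2.Sobel(g,cv2.CV_32F,0,1)
  o=-np.array(c["view"])[:3,:3].T@np.array(c["view"])[:3,3];best=[];d=(o[:2]-[591.3,65.3]);d/=np.hypot(*d)
  for th in range(-60,0):
   for dx in range(-4,5):
    for dy in range(-4,5):
     a=np.radians(th+30+60*np.arange(7));S=[]
     for z in (zt,zt-24):
      V=np.c_[591.3+dx+20.8*np.cos(a),65.3+dy+20.8*np.sin(a),np.full(7,z)]
      for i in range(6):
        if ((V[i,:2]+V[i+1,:2])/2-[591.3+dx,65.3+dy])@d<6: continue
        p=proj(c,V[i]+np.linspace(0.05,.95,20)[:,None]*(V[i+1]-V[i])).astype(np.float32)
        e=p[-1]-p[0];n=np.array([-e[1],e[0]])/np.linalg.norm(e)
        f=lambda G:cv2.remap(G,p[:,:1],p[:,1:],cv2.INTER_LINEAR)[:,0]
        S.append(abs((f(gx)*n[0]+f(gy)*n[1]).mean()))
     best.append((round(float(np.mean(S)),1),th,dx,dy))
  print(sorted(best)[::-1][:6],proj(c,[(591.3,65.3,zt)]).round())
E
python3 - <<'E'
from hexfit import *
run(pickle.load(open("w3.pkl","rb")),66.7,0)   # known: 8-60=-52
run(pickle.load(open("w12.pkl","rb")),66,0)    # known: about -3
c=snap("wrist","w15.png");pickle.dump(c,open("w15.pkl","wb"));run(c,66,0)
E
```

```text
43.75 [498.4 -38.2 287.2] F [-0.5  0.5 -4.5] M [ 0.09  0.   -0.05] op 0.231 q [-0.32 -0.07  1.75 -0.    1.46  0.41]
jaw yaw -41.9 tilt [-0.001  0.    -1.   ]
[(129.4, -51, 0, 0), (129.0, -50, 0, 0), (129.0, -52, 0, 0), (128.0, -53, 0, 0), (127.9, -49, 0, 0), (126.2, -54, 0, 0)] [[287. 250.]]
[(120.1, -1, 0, 0), (119.5, -1, -3, -2), (119.0, -2, 0, 0), (118.7, -60, 0, 0), (118.1, -60, -3, -2), (116.9, -2, -3, -2)] [[273. -33.]]
[(142.0, -24, 0, 0), (141.9, -23, 0, 0), (140.3, -25, 0, 0), (137.5, -26, 0, 0), (133.4, -27, 0, 0), (129.4, -23, -1, 0)] [[280.  20.]]
```

```bash
python3 - <<'E'
from hexfit import *
for f in ("w8","w6"): run(pickle.load(open(f+".pkl","rb")),75.6,0)
run(pickle.load(open("w4.pkl","rb")),75.6,0)
run(pickle.load(open("w13.pkl","rb")),66,0)
E
```

```text
[(145.9, -36, 0, 1), (145.1, -35, 0, 1), (145.0, -37, 0, 1), (144.7, -34, 0, 1), (143.7, -38, 0, 1), (142.4, -36, 0, 0)] [[279. 312.]]
[(138.2, -36, 0, 0), (138.0, -37, 0, 0), (137.6, -35, 0, 0), (136.9, -38, 0, 0), (136.2, -34, 0, 0), (135.1, -39, 0, 0)] [[284. 272.]]
[(142.0, -37, 0, 1), (141.9, -35, 0, 1), (141.6, -36, 0, 1), (140.1, -38, 0, 1), (139.8, -34, 0, 1), (139.3, -36, 0, 0)] [[279. 314.]]
[(56.4, -56, 2, 4), (56.4, -58, 2, 4), (56.2, -57, 2, 4), (55.7, -55, 2, 4), (55.6, -59, 2, 4), (55.4, -54, 2, 4)] [[277. 130.]]
```

```bash
python3 -m pendant '[{"x":0.017,"y":-0.21,"z":-0.08,"wx":0,"wy":0,"wz":-0.0953},{"x":0.017,"y":-0.21,"z":-0.08,"wx":0,"wy":0,"wz":-0.0953},{"x":0.017,"y":-0.21,"z":-0.08,"wx":0,"wy":0,"wz":-0.0953},{"x":0.017,"y":-0.21,"z":-0.08,"wx":0,"wy":0,"wz":-0.0953},{"x":0.017,"y":-0.21,"z":-0.08,"wx":0,"wy":0,"wz":-0.0953}]' >/dev/null
python3 -m pendant '[{"x":0.017,"y":-0.21,"z":0,"wx":0,"wy":0,"wz":0},{"x":0.017,"y":-0.21,"z":0,"wx":0,"wy":0,"wz":0},{"x":0.017,"y":-0.21,"z":-0.1,"wx":0,"wy":0,"wz":0},{"x":0.017,"y":-0.21,"z":-0.1,"wx":0,"wy":0,"wz":0},{"x":0,"y":0,"z":0,"wx":0,"wy":0,"wz":0}]' >/dev/null
python3 -m pendant '[{"x":0,"y":0,"z":0,"wx":0,"wy":0,"wz":0},{"x":0,"y":0,"z":0,"wx":0,"wy":0,"wz":0}]' >/dev/null;python3 s.py
```

```text
45.0 [ 528.7 -415.1  166.4] F [-0.4  0.8 -3. ] M [-0.06 -0.07  0.05] op 0.229 q [-0.85  0.47  1.37  0.    1.3   0.63]
jaw yaw -84.8 tilt [-0.002  0.002 -1.   ]
```

Opening unchanged (held firmly). Lower to near the tray floor (TCP ≈ 24 at contact).

```bash
python3 -m pendant '[{"x":0.003,"y":-0.025,"z":-0.2,"wx":0,"wy":0,"wz":0},{"x":0,"y":0,"z":-0.2,"wx":0,"wy":0,"wz":0},{"x":0,"y":0,"z":-0.2,"wx":0,"wy":0,"wz":0},{"x":0,"y":0,"z":-0.05,"wx":0,"wy":0,"wz":0},{"x":0,"y":0,"z":0,"wx":0,"wy":0,"wz":0}]' >/dev/null;python3 s.py
python3 -m pendant '[{"x":0,"y":0,"z":-0.015,"wx":0,"wy":0,"wz":0},{"x":0,"y":0,"z":0,"wx":0,"wy":0,"wz":0}]' >/dev/null;python3 s.py
```

```text
45.5 [ 529.  -419.5   36.5] F [-0.3 -0.4 -3.3] M [ 0.05 -0.08 -0.01] op 0.233 q [-0.85  0.63  1.42  0.    1.1   0.63]
jaw yaw -84.7 tilt [-0.003  0.003 -1.   ]
45.7 [ 531.2 -422.9   37.9] F [-0.3  0.5 -2.8] M [-0.02 -0.02 -0.02] op 0.237 q [-0.85  0.63  1.42  0.    1.09  0.63]
jaw yaw -84.8 tilt [ 0.003 -0.004 -1.   ]
```

```bash
python3 -m pendant '[{"x":0,"y":0,"z":-0.03,"wx":0,"wy":0,"wz":0},{"x":0,"y":0,"z":0,"wx":0,"wy":0,"wz":0},{"x":0,"y":0,"z":0,"wx":0,"wy":0,"wz":0}]' >/dev/null;python3 s.py
python3 -m pendant '[{"x":0,"y":0,"z":-0.02,"wx":0,"wy":0,"wz":0},{"x":0,"y":0,"z":0,"wx":0,"wy":0,"wz":0},{"x":0,"y":0,"z":0,"wx":0,"wy":0,"wz":0}]' >/dev/null;python3 s.py
python3 -m pendant '[{"x":0,"y":0,"z":-0.01,"wx":0,"wy":0,"wz":0},{"x":0,"y":0,"z":0,"wx":0,"wy":0,"wz":0},{"x":0,"y":0,"z":0,"wx":0,"wy":0,"wz":0}]' >/dev/null;python3 s.py
```

```text
46.0 [ 529.6 -421.6   29. ] F [ 0.6 -0.5 -3.1] M [-0.02  0.    0.  ] op 0.233 q [-0.85  0.64  1.42 -0.    1.08  0.63]
jaw yaw -84.8 tilt [-0.  0. -1.]
46.3 [ 529.5 -421.4   24.5] F [ 0.5  0.2 -3.6] M [ 0.05 -0.09  0.01] op 0.234 q [-0.85  0.65  1.42  0.    1.07  0.63]
jaw yaw -84.8 tilt [-0.  0. -1.]
46.6 [ 529.6 -421.5   22.7] F [ 0.8 -0.1 -3.9] M [ 0.05 -0.06  0.01] op 0.236 q [-0.85  0.65  1.42  0.    1.07  0.63]
jaw yaw -84.8 tilt [-0.  0. -1.]
```

```bash
python3 -m pendant '[{"x":0,"y":0,"z":-0.008,"wx":0,"wy":0,"wz":0},{"x":0,"y":0,"z":0,"wx":0,"wy":0,"wz":0}]' >/dev/null;python3 s.py
python3 -m pendant '[{"x":0,"y":0,"z":-0.005,"wx":0,"wy":0,"wz":0},{"x":0,"y":0,"z":0,"wx":0,"wy":0,"wz":0}]' >/dev/null;python3 s.py
```

```text
46.8 [ 529.8 -421.7   21.4] F [-0.6 -0.7 -3. ] M [-0.01 -0.07  0.02] op 0.235 q [-0.85  0.65  1.42 -0.    1.07  0.63]
jaw yaw -84.8 tilt [ 0. -0. -1.]
47.0 [ 529.9 -421.8   21.3] F [-1.7  2.9  4.5] M [ 0.47  0.41 -0.05] op 0.234 q [-0.85  0.65  1.42 -0.    1.07  0.63]
jaw yaw -84.8 tilt [ 0. -0. -1.]
```

Resting. Release, rise, and look: tray from above and the fixture in one montage.

```bash
python3 -m pendant '[{"x":0,"y":0,"z":0,"wx":0,"wy":0,"wz":0},{"x":0,"y":0,"z":0,"wx":0,"wy":0,"wz":0},{"x":0,"y":0,"z":0,"wx":0,"wy":0,"wz":0},{"x":0,"y":0,"z":0.1,"wx":0,"wy":0,"wz":0},{"x":0,"y":0,"z":0.2,"wx":0,"wy":0,"wz":0}]' 0 20 >/dev/null
python3 -m pendant '[{"x":0,"y":0,"z":0.2,"wx":0,"wy":0,"wz":0},{"x":0,"y":0,"z":0.2,"wx":0,"wy":0,"wz":0},{"x":-0.1,"y":0,"z":0.2,"wx":0,"wy":0,"wz":0},{"x":-0.1,"y":0,"z":0.2,"wx":0,"wy":0,"wz":0},{"x":0,"y":0,"z":0,"wx":0,"wy":0,"wz":0}]' >/dev/null;python3 s.py
python3 - <<'E'
from h import *
import pickle
a=imaging.capture("wrist");b=imaging.capture("scene");pickle.dump((a,b),open("w16.pkl","wb"))
A=cv2.resize(a["img"][:,100:440],(400,494));B=cv2.resize(b["img"][195:325,255:395],(400,371))
M=np.zeros((500,800,3),np.uint8);M[:494,:400]=A;M[:371,400:]=B
cv2.imwrite("pics/final.png",M[:,:,::-1])
E
```

```text
48.0 [ 490.3 -424.7  248.6] F [ 0.2 -0.6  0.8] M [-0.03 -0.04  0.03] op 0.499 q [-0.9   0.34  1.38 -0.    1.41  0.58]
jaw yaw -84.9 tilt [ 0.008 -0.011 -1.   ]
```

View pics/final.png

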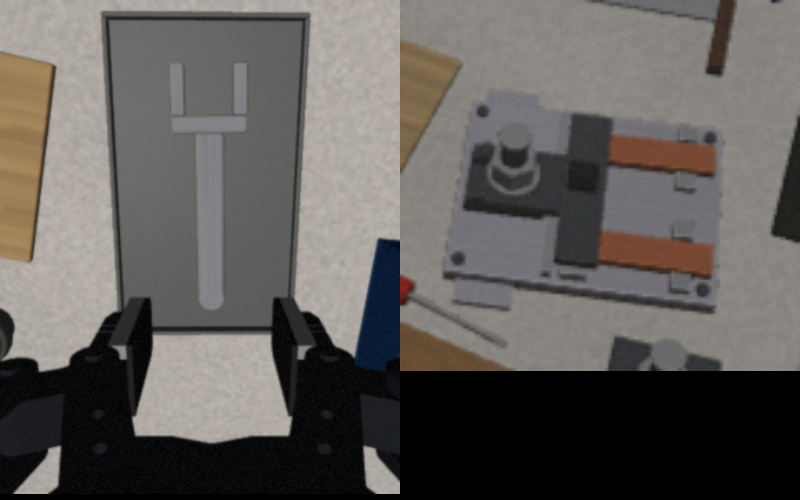

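```bash
python3 -c "
from plant import manip
print(manip.finish_job())"
```

```text
the job is handed in; nothing more can be done
None
```

The whole job is done and handed in at about 48 s of robot time; no verdict is reported.

**What I did**
- **Backing off:** the nut gave counter-clockwise (right-hand thread). I backed it off to about 2.5 rad.
- **Plate and bars:** I laid the plate on the mat and put the two bars present in the outer nests. I then slid the plate home with its slot round the stud.
- **Running down:** the nut went down by finger until it stood firm, where the torque jumped to about 0.8 N m.
- **Tightening:** the wrench had been knocked aside in its tray, so I located it again. I pulled the nut tight with it, drew it off straight and laid it back in the tray.

**What the checks showed**
- **Bars:** the wrist picture taken before the plate went back shows both flat, well inside their nests, with their middles about 2 mm along.
- **Plate:** it measured within about 2 mm of home and square to the fixture after I released it. The final picture still shows it home.
- **Wrench:** the final picture shows it lying flat in the middle of its tray, with the gripper clear above it.
- **Tightness:** a fit to the nut's hexagon puts it about 23 ± 2 degrees (0.4 rad) past its seat. I had expected about 31 degrees from the wrench swing.
- **Wrench torque:** I estimated only 0.3 to 0.5 N m while pulling, below the stated 0.85 N m. So the tightness rests on the picture fit, not on torque. It clears the 20 degrees asked for by a small margin, and I did not pull a second time.

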